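# Pull the saw's brake module out of its console

### The arm

A 6-joint arm with a two-finger parallel gripper is mounted at the origin on the work surface. World frame = base frame: x ahead of the robot, y to its left, z up, the work surface at z = 0. Lengths are in m, angles in rad, forces in N, time in s.
With the tool pointing down it reaches from about 0.4 to 0.825 m from the base axis. Payload 7 kg.
Tool frame: the origin (TCP) lies at the very end of the fingers, on their centre line; the grasp point (between the pads) lies 19 mm behind it; z points along the fingers, y is the direction in which the jaws open and shut (so a half turn about z gives the same grasp; the last joint's range is limited). The gripper opens to 88 mm and grips with 3 to 60 N. Pads are 19 mm wide; open, the fingers measure 130 mm over their backs; the gripper's body (78 mm by 193 mm) begins 47 mm behind the grasp point.
Start: joints at [1.496, 0.359, 0.012, 0, -1.224, -0.288], TCP at [0.24, 0.631, 0.199] pointing down, gripper open.
Joint ranges: [-3.07, 3.07], [-1.43, 2.12], [-1.02, 1.25], [-3.03, 1.67], [-3.05, -0], [-3.03, 3.03]. Speed limits (rad/s): [2.39, 2.39, 3.01, 3.14, 3.14, 3.14].

### API

Orientations are given as [roll, pitch, yaw] about the fixed x, y, z axes, in that order (R = Rz(yaw) Ry(pitch) Rx(roll)).
In Python, from station import arm gives the robot as it stands.
- The arm moves only by the shell command python3 -m inch 'ROWS' [FORCE]. ROWS is text: rows parted by semicolons, each of 7 numbers parted by spaces: the closure, from 0 (fully open) to 1 (shut), then the shift along the tool's x, y, z each as a share of 300 mm, from -1 to 1, then the turn, a rotation vector about the tool's x, y, z each as a share of 60 degrees, from -1 to 1. In form: grip tx ty tz rx ry rz; .... A call has 1 to 12 rows; each row is the pose to reach, as a shift and turn from the pose commanded when the call began, along the tool's axes at that moment; what a row does not reach only later rows make up. A row lasts 1/10 s, in which the tool goes at most 50 mm and 8.59 degrees, less where a joint would pass 70% of its speed; a pose out of reach is approached as far as the arm can. A call with a number of a shift or a turn outside -1 to 1 is refused whole. A call with a gripper value outside its range is refused whole. The fingers move at their own pace and stop on an object; FORCE is the grip in N (left out, the last holds). Time passes only in rows, so rows that repeat a pose let the fingers close. It gives the time, the measured TCP pose, the force and the opening at its end, in the units of the state.
- arm.get_state(): the state, without advancing time (a new reading comes with each control period).
- arm.grab_frame(name): name is "scene" or "top"; returns a dict with "img" (420x560x3 uint8, red, green, blue), "range_z" (420x560 float32, m along the optical axis (not along the pixel's ray), 0 where there is no reading), "fx", "fy", "cx", "cy" (pixels), "extrinsics" (4x4, takes a point from world to camera coordinates). Camera axes: x right, y up, looking along -z (the intrinsics and any distortion apply to the point x, -y, -z); pixel columns grow to the right and rows downward; lengths in m; the calibration is good to about 2 mm. A picture is of the moment at which its call begins.
- arm.job_done(): hands the job in, once; it reports no verdict.
The state is a dict: "t": time; "q": joint angles; "qd": joint speeds; "joint_efforts": joint torques, N m; "eef_pos": TCP position; "ee_rot": TCP orientation; "force": force on the tool from outside, world axes, zero at the start; "moment": the same for the moment, N m; "width": finger opening in m.
Only numpy, scipy, OpenCV 4.12 (cv2) and the standard library are available. Lean on these libraries where they do the work, as an engineer would, in place of code of your own. Each camera call takes 0.05 s, during which the arm holds its last target.

### The job

The saw's plug-in brake module has to go for checking. Throw the console's isolator lever fully over to off (away from the robot) and leave it off, swing the steel keeper bar clear of the module, then free the tight module by rocking it gently side to side on its socket, first towards the isolator lever and then towards the keeper, until it rises off its contacts. Set it down softly, upright on the two battens of the wooden cradle with its prongs hanging in the gap between them, and do not knock over or push about the jar, the wooden stop block or the wrench.

Things in the scene. Friction and masses are not known exactly. Their poses are not given: they have to be found in the camera images.
- console: Grey steel control console, fixed. Origin: middle of its underside; x away from the robot, y to the robot's left, z up (yaw within 0.2 rad). Wedge part, y -150 to 110 mm: a face sloping 30 degrees down towards the robot, 43 mm high at x -74 to 128 mm at x 74 mm, then flat to x 100 mm. At y 110 to 190 mm a plinth 60 mm high carries the isolator lever.
- socket: Black socket block (66 x 112 x 24 mm) fixed on the console's slope. Origin: middle of its top face, on which the module sits. z: the slope's outward normal, leaning 30 degrees from vertical towards the robot; x: up the slope; y: sideways to the robot's left, towards the isolator lever. Lips 6 mm high stand at both y ends, 4 mm beyond the module.
- socket_slots (a point): Between the socket's two slots (at y +28 and -28 mm, 12 mm below its top face). Spring leaves in them, 4 to 20 mm below the top face, grip the module's prongs and resist a straight pull with 30 to 50 N. Rocked about the ends of its body by some 8 degrees each way, lifting a few mm each time, the module comes with less.
- module: Grey plug-in brake module, loose, 0.3 to 0.6 kg. Origin: middle of its body's underside; z up through its grip fin, y along its length. Seated, its frame coincides with socket. Body 64 (x) x 96 (y) x 40 mm (z 0 to 40). Tipping it over 20 degrees while its prongs are in the socket would bend them.
- module_grip (a point): Where to grip the module's black fin, 68 mm above its origin. The fin is 52 (x) x 30 (y) mm and stands from z 40 to 90 mm in the middle of the body. Take it across its 30 mm (fingers closing along y).
- module_prongs (a point): Between the tips of the module's two brass prongs, 20 mm below its origin. Prongs 4 (x) x 14 (y) x 20 mm, at y +28 and -28 mm. They are clear of the socket once the module's body is over 21 mm above it.
- module_top (a point): Middle of the top of the module's grip fin, 90 mm above the module's origin along its z. Leaning by 8 degrees moves it about 13 mm sideways.
- keeper (a joint): Angle of the keeper bar, rad: 0 when it lies along the socket's y over the module's end shoulder, 1.6 at its stop; starts between 0 and 0.2. Grows counter-clockwise seen from above the slope (about the socket's z): the peg, on the side away from the module, goes up the slope. Clear of the module above 1.2. Light friction (0.05 N m) holds it where it is left.
- keeper_pivot (a point): Pivot of the keeper: on the socket's frame at x 0, y -78 mm, z 42 mm (height of the bar's underside). The steel bar is 16 mm wide, 8 mm thick, and reaches 54 mm to either side of the pivot: one half lies 2 mm above the module's shoulder, the other carries the peg.
- keeper_peg (a point): Point on the axis of the keeper's black upright peg (14 mm diameter, standing 42 mm up from the bar along the socket's z), 24 mm above the bar's top and 18 mm below the peg's top, 46 mm from the pivot axis.
- isolator (a joint): Angle of the isolator lever, rad: 0 leaning 29 degrees towards the robot (on), 1.0 leaning as far away from the robot (off); starts between 0 and 0.2. It stays where it is left; about 1 N at the tip moves it.
- isolator_tip (a point): Centre of the black ball (26 mm diameter) at the tip of the isolator lever, a 10 mm steel rod 80 mm long. It pivots about an axis along the console's y, at console x 0, y 150 mm, z 82 mm, and swings in the console's x-z plane.
- cradle: Wooden cradle, fixed, left or right of the console. Origin: middle of its underside; z up. Board 110 (x) x 130 (y) x 10 mm; two battens along y, 24 mm wide, 124 mm long, at x +28 and -28 mm, tops 46 mm above the table, 32 mm gap between. The module stands centred on them (within 12 mm), its length along the battens, either way round, its origin 46 mm above the table.
- jar: Screw-top glass jar, 60 mm diameter, 75 mm high, loose bystander in front of the console. Origin: middle of its underside.
- stop_block: Wooden stop block, loose bystander on the other side from the cradle: board 100 x 120 x 18 mm with a fence up to 68 mm high along one edge and a steel pin of that height. Origin: middle of its underside.
- wrench: Steel wrench, loose bystander lying flat in front of the console, some 180 mm long. Origin: middle of its underside.
Mind the look-alikes: they are no part of the job. What is shaped like the module but green is not meant.

How it is judged:
By the outcome, as a careful person would: the job done as asked, in the order asked, and still so for the second after the job is handed in, with the robot touching nothing.
It also fails if it takes over 72 s, if anything falls off the work surface, if the arm or the gripper's body presses on something with over 40 N, if the wrist force passes 120 N, or if a joint passes its speed limit or range.

## Working session

There is one attempt and no reset: what is moved stays moved. The work goes in short steps, Python scripts to look and compute and a shell command to move; the robot and the scene stay as the last step left them, time stands still between calls to the robot, and variables do not carry over. Pictures are saved under pics/ and viewed, and the job is handed in when it is done.

```bash
ls; mkdir -p pics; python3 - <<'E'
from station import arm
import cv2,numpy as np,pickle
s=arm.get_state()
print({k:np.round(v,3) for k,v in s.items()})
for n in("scene","top"):
    f=arm.grab_frame(n); pickle.dump(f,open(f"pics/{n}0.pkl","wb"))
    cv2.imwrite(f"pics/{n}0.png",f["img"][:,:,::-1])
    print(n,f["fx"],f["fy"],f["cx"],f["cy"],[k for k in f]);print(np.round(f["extrinsics"],4))
E
```

```text
pics
{'t': np.float64(0.0), 'q': array([ 1.496,  0.359,  0.011, -0.   , -1.224, -0.288]), 'qd': array([ 0.001, -0.   ,  0.001,  0.   , -0.002, -0.   ]), 'joint_efforts': array([-1.0000e-03, -5.8272e+01,  2.9304e+01,  6.9970e+00,  7.0000e-03,
       -0.0000e+00]), 'eef_pos': array([0.239, 0.631, 0.198]), 'ee_rot': array([ 3.14 , -0.   , -0.363]), 'force': array([ 0.074, -0.01 ,  0.026]), 'moment': array([ 0.032, -0.001,  0.036]), 'width': np.float64(0.088)}
scene 433.9679328633701 433.9679328633701 276.65015282526764 207.95350383507045 ['img', 'range_z', 'fx', 'fy', 'cx', 'cy', 'extrinsics']
[[ 0.5956  0.8031 -0.0136 -0.2212]
 [-0.4517  0.3489  0.8212  0.1614]
 [ 0.6643 -0.4829  0.5705 -1.6804]
 [ 0.      0.      0.      1.    ]]
top 481.24328424224143 481.24328424224143 279.7048761161509 212.38057545888455 ['img', 'range_z', 'fx', 'fy', 'cx', 'cy', 'extrinsics']
[[-0.0048 -1.     -0.0063 -0.0841]
 [ 0.9953 -0.0054  0.0967 -0.5288]
 [-0.0967 -0.0058  0.9953 -1.369 ]
 [ 0.      0.      0.      1.    ]]
```

View pics/scene0.png

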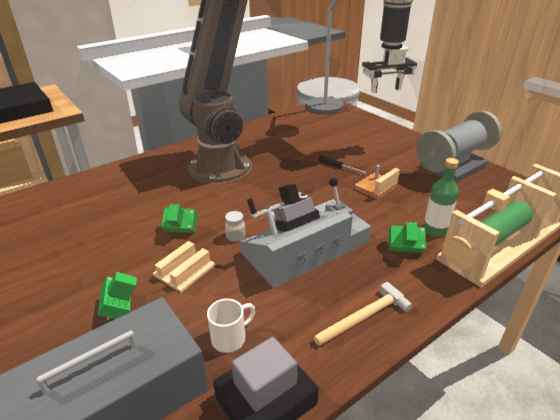

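View pics/top0.png

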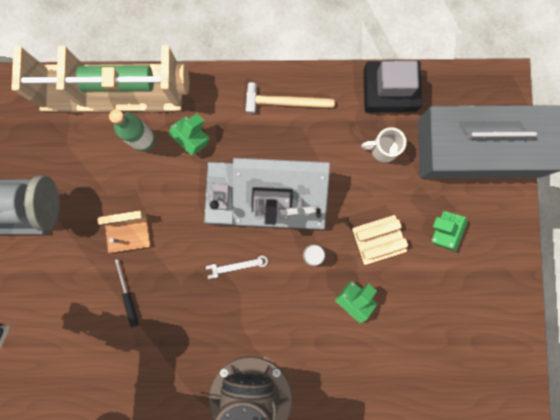

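```bash
cat > h.py <<'E'
import numpy as np,cv2,pickle
def cloud(f):
    h,w=f["range_z"].shape; u,v=np.meshgrid(np.arange(w),np.arange(h)); d=f["range_z"].astype(float)
    pc=np.stack([(u-f["cx"])/f["fx"]*d,-(v-f["cy"])/f["fy"]*d,-d],-1)
    E=np.array(f["extrinsics"]);R=E[:3,:3];t=E[:3,3]
    P=(pc-t)@R; P[d==0]=np.nan; return P
def ray(f,u,v,z):
    E=np.array(f["extrinsics"]);R=E[:3,:3];t=E[:3,3]
    d=R.T@np.array([(u-f["cx"])/f["fx"],-(v-f["cy"])/f["fy"],-1]);o=-R.T@t
    return o+d*(z-o[2])/d[2]
def proj(f,p):
    E=np.array(f["extrinsics"]);c=E[:3,:3]@np.asarray(p,float)+E[:3,3]
    return np.array([f["cx"]+f["fx"]*c[0]/-c[2], f["cy"]+f["fy"]*c[1]/c[2]])
def load(n): return pickle.load(open(f"pics/{n}.pkl","rb"))
def crop(f,name,u0,v0,u1,v1,k):
    im=f["img"][v0:v1,u0:u1,::-1]
    cv2.imwrite(name,cv2.resize(im,None,fx=k,fy=k,interpolation=cv2.INTER_CUBIC))
E
python3 - <<'E'
from h import *
t=load("top0");s=load("scene0")
crop(t,"pics/tc.png",190,140,430,300,3.3)
crop(s,"pics/sc.png",140,140,420,310,2.8)
P=cloud(t);S=cloud(s)
np.set_printoptions(precision=3,suppress=True)
for n,(u,v) in dict(table=(300,330),plinth=(225,200),flat=(270,165),ball=(214,205),fin=(271,207),body=(265,195),peg=(318,213),crL=(380,228),crR=(380,245),jar=(315,255),blk=(125,235),wr=(238,266)).items(): print(n,P[v,u])
E
```

```text
table [ 0.191 -0.143  0.004]
plinth [0.558 0.065 0.084]
flat [ 0.648 -0.062  0.127]
ball [0.535 0.084 0.166]
fin [ 0.526 -0.066  0.194]
body [ 0.563 -0.049  0.144]
peg [ 0.51  -0.185  0.191]
crL [ 0.48  -0.372  0.045]
crR [ 0.433 -0.378  0.01 ]
jar [ 0.404 -0.184  0.078]
blk [0.466 0.365 0.011]
wr [0.374 0.035 0.006]
```

View pics/tc.png

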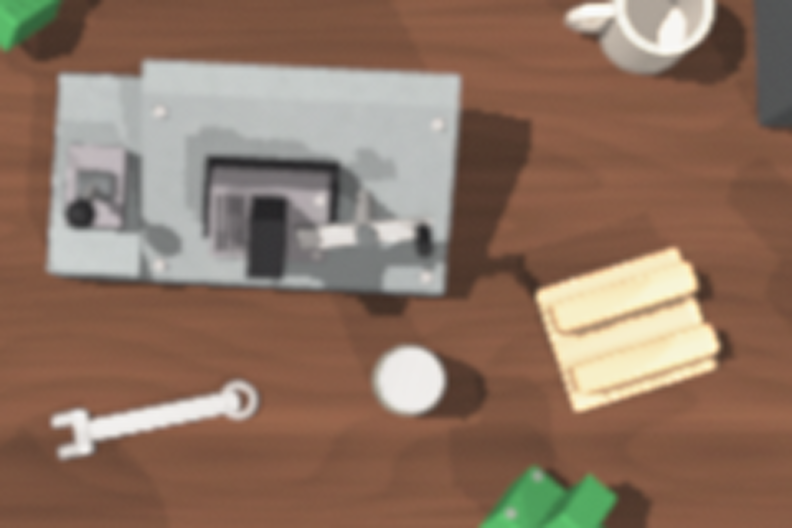

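View pics/sc.png

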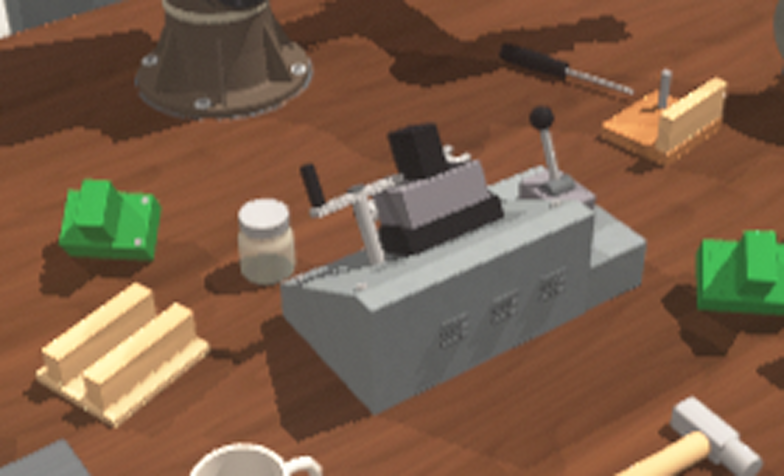

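```bash
python3 - <<'E'
from h import *
np.set_printoptions(precision=4,suppress=True)
t=load("top0");P=cloud(t)
a=ray(t,233.3,158.8,.128);b=ray(t,329.4,162.7,.128)
print(a,b,np.linalg.norm(a-b),"yaw",np.arctan2(a[1]-b[1],a[0]-b[0])-np.pi/2)
c=ray(t,324.8,228.8,.043);print(c)
# slope plane pts
img=t["img"].astype(int)
g=(abs(img[:,:,0]-img[:,:,2])<30)&(img.sum(2)>250)
for (u0,u1,v0,v1) in [(238,250,175,222),(305,322,168,200),(240,320,170,186)]:
    m=np.zeros(g.shape,bool);m[v0:v1,u0:u1]=1
    Q=P[m&g]; Q=Q[(Q[:,2]>.045)&(Q[:,2]<.125)]
    A=np.c_[Q[:,:2],np.ones(len(Q))]
    for _ in range(4):
        k=np.linalg.lstsq(A,Q[:,2],rcond=None)[0]; r=abs(A@k-Q[:,2]); A=A[r<2.5*r.std()+1e-4];Q=Q[r<2.5*r.std()+1e-4]
    print(len(Q),k,"slope",np.degrees(np.arctan(np.hypot(*k[:2]))),"yaw",np.arctan2(k[1],k[0]),r.std())
# flat & plinth masks
fl=(abs(P[:,:,2]-.128)<.004); fl[:, :225]=0;fl[:,335:]=0;fl[:150]=0;fl[235:]=0
pts=P[fl&g][:,:2]; print("flat",len(pts),P[fl&g][:,2].mean(),cv2.minAreaRect((pts*1000).astype(np.float32)))
E
```

```text
[0.6652 0.0378 0.128 ] [ 0.6529 -0.2227  0.128 ] 0.2607755468334786 yaw -0.04730843838392862
[ 0.479  -0.2152  0.043 ]
252 [ 0.5775 -0.0489 -0.2423] slope 30.094491067235253 yaw -0.08444932648358112 0.0006648486687777227
212 [ 0.5542 -0.0095 -0.225 ] slope 29.000481133397855 yaw -0.0171195003028501 0.0006578909979970122
500 [ 0.5281 -0.0276 -0.2122] slope 27.870808145073468 yaw -0.05226237980123026 0.0005825968616547445
flat 1089 0.12704879016654871 ((581.0155639648438, -86.20777893066406), (259.1400451660156, 159.7952880859375), 86.57196044921875)
```

```bash
cat >> h.py <<'E'
yaw=-0.047; C0=np.array([.560,-.068,0])
def Rz(a): c,s=np.cos(a),np.sin(a); return np.array([[c,-s,0],[s,c,0],[0,0,1]])
def Ry(a): c,s=np.cos(a),np.sin(a); return np.array([[c,0,s],[0,1,0],[-s,0,c]])
Rs=Rz(yaw)@Ry(-np.pi/6)
def W2L(P): return (P-C0)@Rs
E
python3 - <<'E'
from h import *
np.set_printoptions(precision=4,suppress=True)
for n,box in(("top0",(195,335,150,235)),("scene0",(235,375,175,270))):
    t=load(n);L=W2L(cloud(t)); u0,u1,v0,v1=box
    m=np.zeros(L.shape[:2],bool);m[v0:v1,u0:u1]=1
    for nm,z in(("fin",.1882),("body",.1382),("peg",.1902),("bar",.1482)):
        k=m&(abs(L[:,:,2]-z)<.003)
        if nm=="peg": k&=L[:,:,1]<-.06
        if nm=="fin": k&=L[:,:,1]>-.06
        Q=L[k]
        if len(Q)<4: print(n,nm,len(Q));continue
        print(n,nm,len(Q),"mean",Q.mean(0),"lo",np.percentile(Q,2,0),"hi",np.percentile(Q,98,0))
        if nm in("peg",): print(Q[:12])
    img=t["img"].astype(int)
    o=L[:,:,2].copy()
t=load("top0");P=cloud(t);print("ball",P[196:210,208:222,2].round(3)[::2,::2])
E
```

```text
top0 fin 126 mean [0.0438 0.004  0.1871] lo [ 0.0195 -0.0105  0.1854] hi [0.068  0.0166 0.1903]
top0 body 335 mean [0.0492 0.0013 0.1375] lo [ 0.0153 -0.0896  0.1353] hi [0.0751 0.05   0.141 ]
top0 peg 15 mean [ 0.0517 -0.121   0.1893] lo [ 0.0463 -0.1254  0.1874] hi [ 0.0568 -0.1154  0.1921]
[[ 0.0571 -0.1197  0.1874]
 [ 0.0543 -0.1147  0.1879]
 [ 0.055  -0.1172  0.1892]
 [ 0.0556 -0.1196  0.1902]
 [ 0.056  -0.1221  0.1908]
 [ 0.0557 -0.1248  0.1899]
 [ 0.0524 -0.1199  0.1894]
 [ 0.0517 -0.1226  0.1877]
 [ 0.0495 -0.1201  0.1892]
 [ 0.0495 -0.1227  0.1889]
 [ 0.0503 -0.1251  0.1904]
 [ 0.0468 -0.1177  0.1896]]
top0 bar 135 mean [ 0.046  -0.0511  0.1479] lo [ 0.0322 -0.1223  0.1453] hi [0.0691 0.1556 0.1507]
scene0 fin 138 mean [-0.2019  0.0636  0.188 ] lo [-0.3296 -0.0135  0.1853] hi [0.0701 0.1869 0.1908]
scene0 body 321 mean [-0.0993  0.06    0.1383] lo [-0.2425 -0.1145  0.1354] hi [0.0775 0.3233 0.141 ]
scene0 peg 9 mean [ 0.0559 -0.1236  0.1897] lo [ 0.0508 -0.1274  0.1877] hi [ 0.0614 -0.1177  0.1914]
[[ 0.0537 -0.1212  0.1915]
 [ 0.0562 -0.1196  0.1909]
 [ 0.0574 -0.1173  0.1901]
 [ 0.0507 -0.1262  0.1904]
 [ 0.0577 -0.1266  0.1904]
 [ 0.0621 -0.1258  0.19  ]
 [ 0.0577 -0.1211  0.1886]
 [ 0.0518 -0.1276  0.1881]
 [ 0.0557 -0.1266  0.1877]]
scene0 bar 282 mean [-0.0984  0.0395  0.1481] lo [-0.2602 -0.1267  0.1453] hi [0.0714 0.2958 0.151 ]
ball [[0.063 0.083 0.08  0.094 0.089 0.098 0.096]
 [0.059 0.08  0.087 0.092 0.115 0.11  0.094]
 [0.055 0.086 0.085 0.16  0.131 0.112 0.083]
 [0.062 0.159 0.159 0.167 0.166 0.085 0.081]
 [0.058   nan 0.165   nan 0.165 0.159 0.081]
 [0.055 0.166 0.166 0.165 0.166 0.153 0.087]
 [0.062 0.083 0.159 0.165 0.157 0.086 0.089]]
```

```bash
python3 - <<'E'
from h import *
np.set_printoptions(precision=4,suppress=True)
for n in("top0","scene0"):
    t=load(n);P=cloud(t);img=t["img"]
    hsv=cv2.cvtColor(img,cv2.COLOR_RGB2HSV)
    near=(abs(P[:,:,0]-.455)<.11)&(abs(P[:,:,1]+.377)<.11)
    m=near&(abs(P[:,:,2]-.046)<.004)&(hsv[:,:,2]>150)
    nn,lab,st,_=cv2.connectedComponentsWithStats(m.astype(np.uint8))
    for i in range(1,nn):
        if st[i,4]<20: continue
        Q=P[lab==i]; r=cv2.minAreaRect((Q[:,:2]*1000).astype(np.float32)); print(n,len(Q),Q.mean(0),r)
    m=near&(P[:,:,2]>.006)&(P[:,:,2]<.06)&(hsv[:,:,2]>130)&(hsv[:,:,0]<30)
    Q=P[m];print(n,"all",len(Q),cv2.minAreaRect((Q[:,:2]*1000).astype(np.float32)))
t=load("top0")
for u,v in [(540,292),(678,249),(718,362),(578,410)]: print("board corner",ray(t,190+u/3.3,140+v/3.3,.01))
f=ray(t,214.2,204.2,.158);print("ball",f, Rz(yaw).T@(f-C0))
j=ray(t,314.2,255.5,.075);print("jar",j)
E
```

```text
top0 298 [ 0.4759 -0.3681  0.0455] ((475.93597412109375, -367.4212951660156), (23.88127326965332, 124.49465942382812), 17.153417587280273)
top0 305 [ 0.4228 -0.3844  0.0456] ((422.4787902832031, -383.260986328125), (24.06000518798828, 123.62095642089844), 16.937170028686523)
top0 all 1621 ((460.98553466796875, -378.1787414550781), (196.5575714111328, 216.1778106689453), 4.306542873382568)
scene0 305 [ 0.425  -0.3874  0.047 ] ((421.8531494140625, -384.842041015625), (28.560592651367188, 125.75659942626953), 17.908214569091797)
scene0 319 [ 0.478  -0.3696  0.0471] ((476.18292236328125, -367.47857666015625), (27.921947479248047, 125.08758544921875), 16.38726234436035)
scene0 all 1736 ((458.56781005859375, -369.71160888671875), (222.1565399169922, 155.6812744140625), 67.5791244506836)
board corner [ 0.4815 -0.3022  0.01  ]
board corner [ 0.519  -0.4251  0.01  ]
board corner [ 0.419  -0.4574  0.01  ]
board corner [ 0.3776 -0.3335  0.01  ]
ball [0.538  0.0844 0.158 ] [-0.0291  0.1512  0.158 ]
jar [ 0.4031 -0.182   0.075 ]
```

```bash
cat >> h.py <<'E'
from scipy.spatial.transform import Rotation as Ro
D=np.diag([1.,-1,-1]); RV=Rz(yaw)@D; RT=Rs@D
SO=np.array([.0432,.002,.0982])   # socket origin in L
def con(x,y,z): return C0+Rz(yaw)@np.array([x,y,z])
def soc(x,y,z): return C0+Rs@(SO+np.array([x,y,z]))
def rows(p,R,s=None,p0=None,R0=None):
    if p0 is None:
        from station import arm
        s=s or arm.get_state(); p0=s["eef_pos"];R0=Ro.from_euler("xyz",s["ee_rot"]).as_matrix()
    d=R0.T@(np.asarray(p)-p0)/.3; r=Ro.from_matrix(R0.T@R).as_rotvec()/np.radians(60)
    return np.r_[d,r].round(3)
E
python3 - <<'E'
from h import *
p=con(-.085,.15,.20);print(p,rows(p,RV))
print(rows(con(-.085,.15,.138),RV,p0=p,R0=RV))
print(soc(0,0,68e-3))
E
```

```text
[0.48214127 0.08582788 0.2       ] [ 1.401e+00  1.410e+00 -4.000e-03  1.000e-03  0.000e+00 -3.020e-01]
[0.    0.    0.207 0.    0.    0.   ]
[ 0.51445672 -0.06385568  0.16553342]
```

```bash
python3 -m inch '1 0.7 0.705 0 0 0 -0.3; 1 0.7 0.705 0 0 0 -0.3; 1 0.7 0.705 0 0 0 -0.3; 1 0.7 0.705 0 0 0 -0.3; 1 0.7 0.705 0 0 0 -0.3; 1 0.7 0.705 0 0 0 -0.3; 1 0.7 0.705 0 0 0 -0.3; 1 0.7 0.705 0 0 0 -0.3' 10; python3 - <<'E'
from h import *
p=con(-.085,.15,.20);print(p,rows(p,RV))
E
```

```text
t: 0.9
eef_pos: [0.3613, 0.3579, 0.1993]
ee_rot: [-3.141, -0.0, -0.051]
force: [0.0, 1.2, 0.6]
width: 0.0291
[0.48214127 0.08582788 0.2       ] [ 0.448  0.885 -0.003 -0.001 -0.    -0.004]
```

```bash
python3 -m inch '1 0.448 0.885 0 0 0 0; 1 0.448 0.885 0 0 0 0; 1 0.448 0.885 0 0 0 0; 1 0.448 0.885 0 0 0 0; 1 0.448 0.885 0 0 0 0; 1 0.448 0.885 0 0 0 0; 1 0.448 0.885 0 0 0 0; 1 0.448 0.885 0 0 0 0; 1 0.448 0.885 0.2 0 0 0; 1 0.448 0.885 0.2 0 0 0;1 0.448 0.885 0.2 0 0 0'; python3 - <<'E'
from h import *
p=con(-.085,.15,.138);print(p,rows(p,RV))
p=con(.0,.15,.138);print(p,rows(p,RV))
E
```

```text
t: 2.0
eef_pos: [0.4807, 0.0876, 0.1376]
ee_rot: [3.139, 0.004, -0.047]
force: [1.0, 0.0, 0.8]
width: 0.0006
[0.48214127 0.08582788 0.138     ] [ 0.005  0.006 -0.001  0.003  0.004  0.   ]
[0.5670474  0.08183436 0.138     ] [ 0.288  0.006 -0.002  0.003  0.004  0.   ]
```

```bash
python3 -m inch '1 0.05 0.006 0 0 0 0; 1 0.1 0.006 0 0 0 0; 1 0.14 0.006 0 0 0 0; 1 0.18 0.006 0 0 0 0; 1 0.22 0.006 0 0 0 0; 1 0.25 0.006 0 0 0 0; 1 0.28 0.006 0 0 0 0; 1 0.295 0.006 0 0 0 0; 1 0.305 0.006 0 0 0 0; 1 0.305 0.006 0 0 0 0'; python3 - <<'E'
from h import *
from station import arm
f=arm.grab_frame("scene");crop(f,"pics/iso1.png",230,150,380,280,4)
s=arm.get_state();print(Rz(yaw).T@(s["eef_pos"]-C0),s["force"])
E
```

```text
t: 3.0
eef_pos: [0.5811, 0.0812, 0.1456]
ee_rot: [-3.139, -0.014, -0.047]
force: [3.5, -2.5, 23.2]
width: 0.0006
[0.0139732  0.14998898 0.14556647] [ 3.46407229 -3.25273444 22.81712239]
```

View pics/iso1.png

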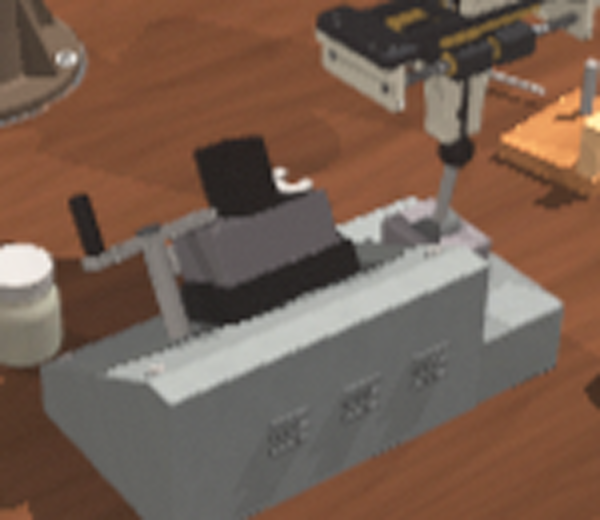

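```bash
python3 -m inch '1 0 0 -0.1 0 0 0; 1 -0.1 0 -0.15 0 0 0; 1 -0.25 0 -0.15 0 0 0; 1 -0.25 0 -0.15 0 0 0; 1 -0.25 0 -0.15 0 0 0'; python3 - <<'E'
from h import *
from station import arm
s=arm.get_state();print(Rz(yaw).T@(s["eef_pos"]-C0),s["force"])
f=arm.grab_frame("scene");crop(f,"pics/iso2.png",280,150,380,240,6)
P=cloud(f);Q=(P-C0)@Rz(yaw);img=f["img"].astype(int)
m=(abs(Q[:,:,0])<.07)&(abs(Q[:,:,1]-.15)<.016)&(Q[:,:,2]>.135)&(Q[:,:,2]<.185)&(img.sum(2)<120)
print(m.sum(),np.median(Q[m],0),Q[m].min(0),Q[m].max(0)); v,u=np.nonzero(m);print(u.mean(),v.mean())
E
```

```text
t: 3.55
eef_pos: [0.4991, 0.0846, 0.1853]
ee_rot: [-3.14, -0.002, -0.048]
force: [0.7, -0.4, 0.3]
width: 0.0003
[-0.06801146  0.14960901  0.18531867] [ 0.71685932 -0.39053756  0.3448334 ]
13 [0.02385628 0.14274336 0.1611518 ] [0.01755873 0.1401234  0.15593308] [0.0276443  0.15251776 0.16647676]
343.0 189.0
```

View pics/iso2.png

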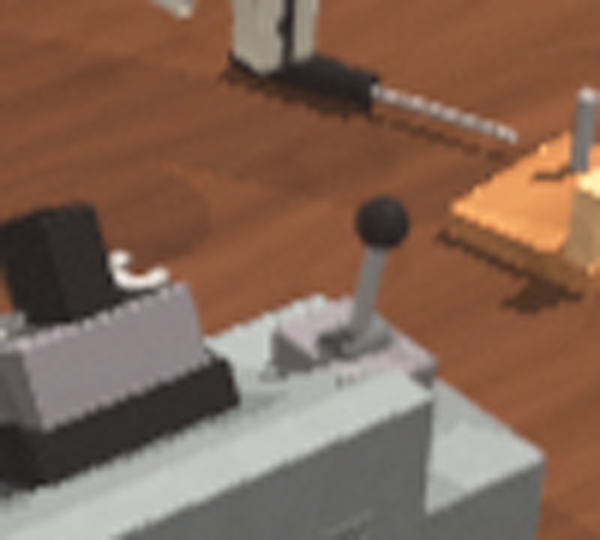

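```bash
python3 - <<'E'
from h import *
from station import arm
f=arm.grab_frame("scene");t=arm.grab_frame("top");pickle.dump(t,open("pics/top1.pkl","wb"))
crop(t,"pics/iso3.png",190,150,290,240,6)
for th in np.arange(.4,1.05,.1):
    a=np.radians(29)-th; p=con(-.08*np.sin(a),.15,.082+.08*np.cos(a)); print(round(th,1),proj(f,p).round(1),proj(t,p).round(1))
print("ball scene px", 280+382/6,150+222/6)
E
```

```text
0.4 [337.2 183.6] [214.9 196.3]
0.5 [339.  184.7] [215.  193.2]
0.6 [340.8 186. ] [215.2 190.2]
0.7 [342.6 187.5] [215.4 187.3]
0.8 [344.4 189.3] [215.7 184.5]
0.9 [346.1 191.3] [216.  181.8]
1.0 [347.7 193.4] [216.3 179.4]
ball scene px 343.6666666666667 187.0
```

View pics/iso3.png

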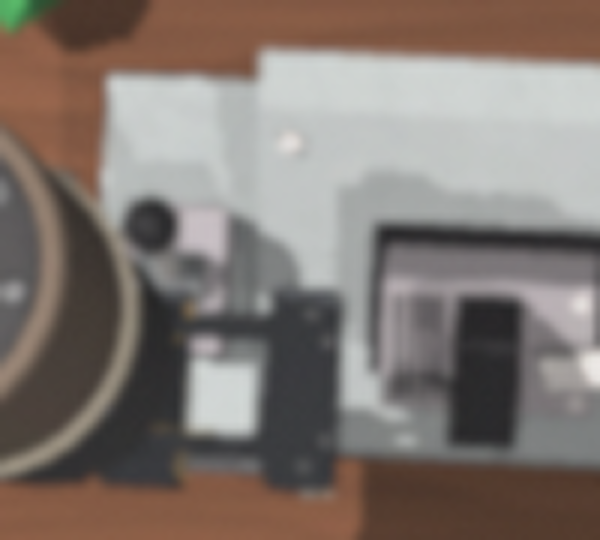

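```bash
python3 -m inch '1 0 0 0.12 0 0 0; 1 0.1 0 0.12 0 0 0; 1 0.18 0 0.12 0 0 0; 1 0.22 0 0.12 0 0 0; 1 0.24 0 0.12 0 0 0;1 0.26 0 0.12 0 0 0' ; python3 - <<'E'
from h import *
from station import arm
s=arm.get_state();print(Rz(yaw).T@(s["eef_pos"]-C0),s["force"])
f=arm.grab_frame("scene");crop(f,"pics/iso4.png",280,150,380,240,6)
E
```

```text
t: 4.3
eef_pos: [0.5766, 0.0805, 0.1476]
ee_rot: [3.141, 0.001, -0.049]
force: [0.0, 0.0, -0.6]
width: 0.0005
[0.0096265  0.14907104 0.1475908 ] [ 0.00321779  0.00587324 -0.62969426]
```

View pics/iso4.png

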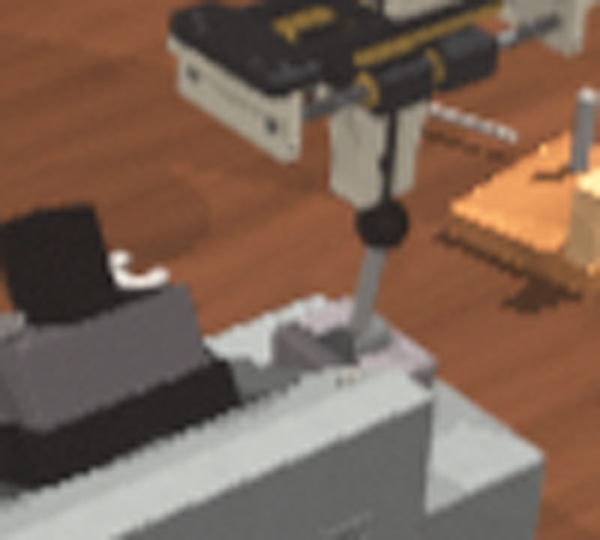

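```bash
python3 -m inch '1 0.02 0 -0.01 0 0 0; 1 0.04 0 -0.01 0 0 0; 1 0.05 0 -0.01 0 0 0' ; python3 - <<'E'
from h import *
from station import arm
s=arm.get_state();print(Rz(yaw).T@(s["eef_pos"]-C0),s["force"])
f=arm.grab_frame("scene");crop(f,"pics/iso5.png",280,150,380,240,6)
E
```

```text
t: 4.65
eef_pos: [0.592, 0.0801, 0.1516]
ee_rot: [-3.141, -0.001, -0.048]
force: [0.7, 0.3, -0.3]
width: 0.0007
[0.02501367 0.14944448 0.1515994 ] [ 0.73573542  0.33300758 -0.31874699]
```

View pics/iso5.png

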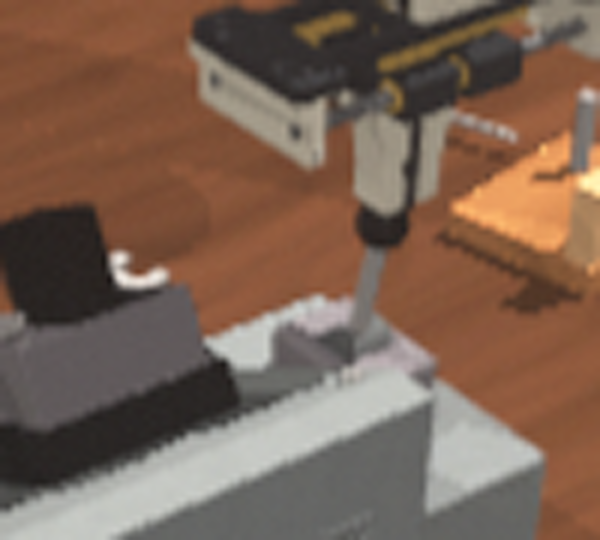

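```bash
python3 - <<'E'
from h import *
from station import arm
s=arm.get_state();f=arm.grab_frame("scene");t=arm.grab_frame("top")
p=s["eef_pos"];print(p,proj(f,p),6*(proj(f,p)-[280,150]),"top",proj(t,p))
P=cloud(f)
for u,v in [(342,184),(346,178),(343,188),(350,180),(341,172)]: print(u,v,P[v,u].round(4),f["range_z"][v,u])
crop(t,"pics/iso6.png",190,150,290,240,6)
# reprojection check via depth both cams
E
```

```text
[0.59214492 0.08006334 0.15136906] [344.49151533 191.79850402] [386.94909201 250.7910241 ] top [216.34178654 184.19070365]
342 184 [0.594  0.0653 0.184 ] 1.2123618
346 178 [0.602  0.0708 0.2052] 1.1976403
343 188 [0.5904 0.0744 0.1655] 1.2297333
350 180 [0.6032 0.0861 0.1937] 1.2107741
341 172 [0.5906 0.061  0.2226] 1.1905313
```

View pics/iso6.png

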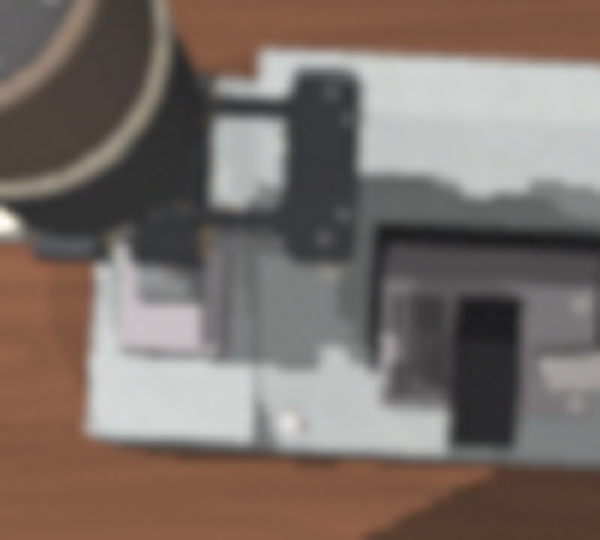

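```bash
python3 -m inch '1 -0.1 0 -0.15 0 0 0; 1 -0.1 0 -0.25 0 0 0; 1 -0.1 0 -0.25 0 0 0' ; python3 - <<'E'
from h import *
from station import arm
s=arm.get_state();f=arm.grab_frame("scene")
p=s["eef_pos"];q=proj(f,p);print(p,q); u,v=q.astype(int)
im=f["img"].copy(); im[v,u]=[255,0,0]; f["img"]=im
crop(f,"pics/iso7.png",u-50,v-50,u+50,v+40,6)
P=cloud(f)
for dv in range(-16,6,2): print(dv,P[v+dv,u].round(4),f["img"][v+dv,u])
E
```

```text
t: 5.1
eef_pos: [0.5634, 0.0821, 0.2316]
ee_rot: [-3.139, -0.008, -0.048]
force: [0.5, 0.3, 0.9]
width: 0.0005
[0.56342965 0.08207611 0.23158598] [340.00096823 163.01408951]
-16 [0.5723 0.0682 0.2891] [156 146 131]
-14 [0.5716 0.0695 0.2824] [155 146 131]
-12 [0.5737 0.068  0.2777] [155 146 131]
-10 [0.5698 0.0726 0.2686] [156 147 131]
-8 [0.5723 0.0705 0.2642] [147 129 112]
-6 [0.2351 0.4142 0.0031] [142  89  61]
-4 [0.2483 0.4016 0.004 ] [144  91  63]
-2 [0.2934 0.3565 0.0296] [107  72  56]
0 [0.301  0.3497 0.0266] [255   0   0]
2 [0.3028 0.3486 0.0192] [45 38 36]
4 [0.2988 0.3536 0.0071] [46 37 33]
```

View pics/iso7.png

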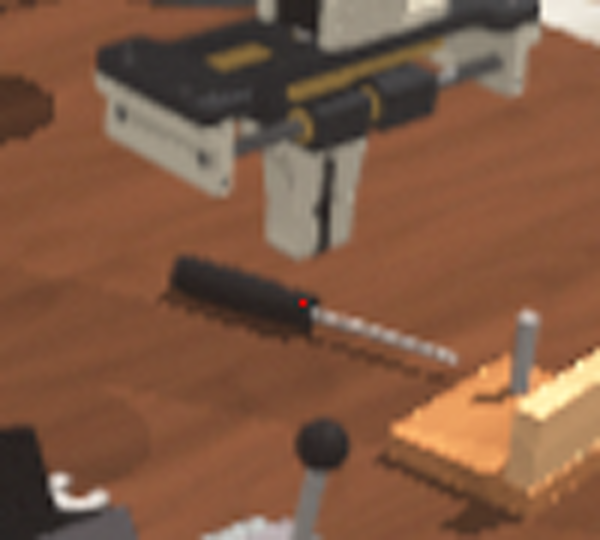

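```bash
python3 -m inch '0 0 0 0 0 0 0;0 0 0 0 0 0 0;0 0 0 0 0 0 0;0 0 0 0 0 0 0;0 0 0 0 0 0 0;0 0 0 0 0 0 0;0 0 0 0 0 0 0;0 0 0 0 0 0 0' ; python3 - <<'E'
from h import *
from station import arm
np.set_printoptions(precision=4,suppress=True)
s=arm.get_state();f=arm.grab_frame("scene")
p=s["eef_pos"];q=proj(f,p);print(p,q); u,v=q.astype(int)
crop(f,"pics/iso8.png",u-50,v-50,u+50,v+40,6)
P=cloud(f);R=Ro.from_euler("xyz",s["ee_rot"]).as_matrix()
L=(P-p)@R   # tool frame
m=(abs(L[:,:,0])<.03)&(abs(L[:,:,1])<.075)&(L[:,:,2]>-.06)&(L[:,:,2]<.02)
Q=L[m];print(len(Q))
for y0,y1 in((-.075,-.04),(.04,.075)):
    k=Q[(Q[:,1]>y0)&(Q[:,1]<y1)]; print(len(k),np.sort(k[:,2])[-10:],np.percentile(k,5,0),np.percentile(k,95,0))
E
```

```text
t: 5.95
eef_pos: [0.5615, 0.0814, 0.226]
ee_rot: [3.142, 0.0, -0.049]
force: [0.5, 0.4, -0.2]
width: 0.0589
[0.5615 0.0814 0.226 ] [339.2045 164.5669]
178
15 [-0.0492 -0.0468 -0.0466 -0.0437 -0.0411 -0.0411 -0.039  -0.0377 -0.0366
 -0.0348] [ 0.0076 -0.0462 -0.0566] [ 0.0111 -0.0409 -0.0361]
62 [-0.0363 -0.0362 -0.0353 -0.0352 -0.0349 -0.0349 -0.034  -0.0332 -0.0326
 -0.0312] [-0.0111  0.0411 -0.0578] [ 0.011  0.047 -0.034]
```

View pics/iso8.png

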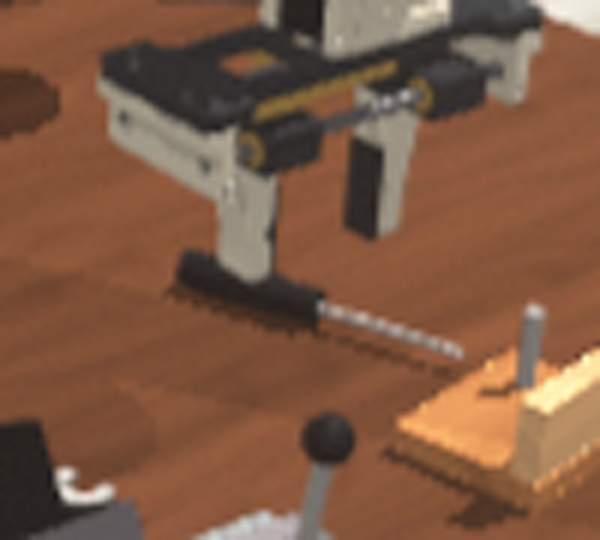

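```bash
python3 -m inch '1 -0.13 0 0 0 0 0; 1 -0.14 0 0 0 0 0; 1 -0.14 0 0.1 0 0 0; 1 -0.14 0 0.2 0 0 0; 1 -0.14 0 0.3 0 0 0; 1 -0.14 0 0.373 0 0 0;1 -0.14 0 0.373 0 0 0;1 -0.14 0 0.373 0 0 0'; python3 - <<'E'
from h import *
from station import arm
s=arm.get_state();print(Rz(yaw).T@(s["eef_pos"]-C0),s["force"])
E
```

```text
t: 6.8
eef_pos: [0.52, 0.0834, 0.1147]
ee_rot: [3.141, -0.0, -0.048]
force: [-0.1, -0.4, -0.1]
width: 0.01
[-0.04710301  0.14938516  0.11474983] [-0.07173978 -0.35158415 -0.11495513]
```

```bash
python3 -m inch '1 0.04 0 0 0 0 0; 1 0.08 0 0 0 0 0; 1 0.11 0 0 0 0 0; 1 0.14 0 0 0 0 0; 1 0.165 0 0 0 0 0;1 0.185 0 0 0 0 0;1 0.2 0 0 0 0 0;1 0.205 0 0 0 0 0'; python3 - <<'E'
from h import *
from station import arm
s=arm.get_state();print(Rz(yaw).T@(s["eef_pos"]-C0),s["force"])
f=arm.grab_frame("scene");crop(f,"pics/iso9.png",280,150,380,240,6)
E
```

```text
t: 7.6
eef_pos: [0.5811, 0.0803, 0.1139]
ee_rot: [3.141, 0.001, -0.049]
force: [-1.4, 0.1, -1.2]
width: 0.0006
[0.01411724 0.14911163 0.11386421] [-1.37789944  0.09778517 -1.17346787]
```

View pics/iso9.png

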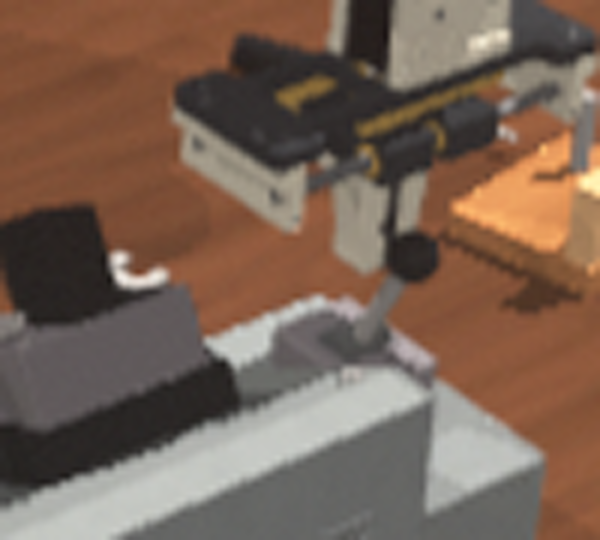

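```bash
python3 -m inch '1 0.012 0 0 0 0 0; 1 0.02 0 0 0 0 0; 1 0.02 0 0 0 0 0'; python3 - <<'E'
from h import *
from station import arm
s=arm.get_state();print(Rz(yaw).T@(s["eef_pos"]-C0),s["force"])
E
```

```text
t: 7.95
eef_pos: [0.585, 0.0801, 0.1139]
ee_rot: [3.141, 0.004, -0.049]
force: [-8.6, 1.9, 3.7]
width: 0.0007
[0.01798172 0.14907035 0.11389556] [-8.6180514   1.89805474  3.69229924]
```

```bash
cat >> h.py <<'E'
TO=.029
def tip(x,y,z): return soc(x,y,z-TO)   # TCP command so real finger end is at socket-frame point
E
python3 -m inch '1 -0.13 0 0 0 0 0; 1 -0.25 0 0 0 0 0; 0.45 -0.25 0 -0.17 0 0 0; 0.45 -0.25 0 -0.33 0 0 0; 0.45 -0.25 0 -0.4 0 0 0; 0.45 -0.25 0 -0.4 0 0 0'; python3 - <<'E'
from h import *
from station import arm
f=arm.grab_frame("scene");crop(f,"pics/iso10.png",280,150,380,240,6)
p=tip(.0106,-.124,.145);print(p,rows(p,RT))
E
```

```text
t: 8.55
eef_pos: [0.5144, 0.0847, 0.2388]
ee_rot: [-3.138, -0.008, -0.048]
force: [-0.2, -1.8, -0.6]
width: 0.027
[ 0.4938271  -0.18702245  0.21240264] [-0.021  0.907  0.077 -0.002  0.496 -0.002]
```

View pics/iso10.png

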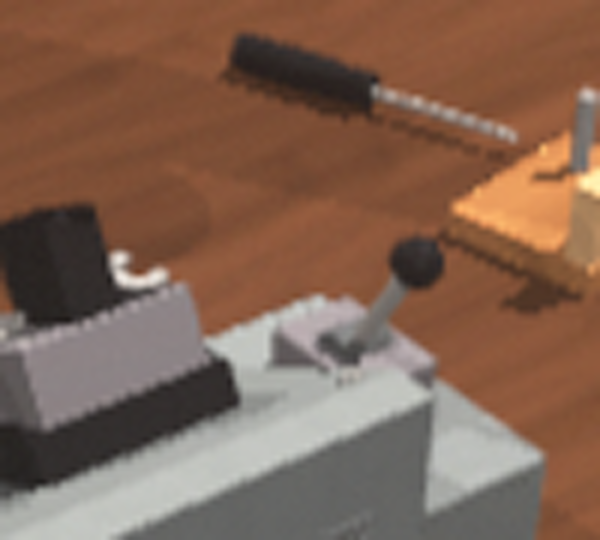

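```bash
python3 -m inch '0.45 -0.02 0.907 0 0 0.25 0; 0.45 -0.02 0.907 0 0 0.25 0;0.45 -0.02 0.907 0 0 0.25 0;0.45 -0.02 0.907 0 0 0.25 0;0.45 -0.02 0.907 0 0 0.496 0;0.45 -0.02 0.907 0 0 0.496 0;0.45 -0.02 0.907 0 0 0.496 0;0.45 -0.02 0.907 0 0 0.496 0;0.45 -0.02 0.907 0 0 0.496 0'; python3 - <<'E'
from h import *
from station import arm
np.set_printoptions(precision=4,suppress=True)
s=arm.get_state();print(s["q"],s["width"])
p=tip(.0106,-.124,.145);print(p,rows(p,RT))
f=arm.grab_frame("scene")
p=s["eef_pos"];P=cloud(f);R=Ro.from_euler("xyz",s["ee_rot"]).as_matrix()
L=(P-p)@R
m=(abs(L[:,:,0])<.03)&(abs(L[:,:,1])<.06)&(L[:,:,2]>-.07)&(L[:,:,2]<.02)
Q=L[m];print(len(Q))
for y0,y1 in((-.06,0),(.0,.06)):
    k=Q[(Q[:,1]>y0)&(Q[:,1]<y1)]; print(len(k),np.sort(k[:,2])[-10:],np.percentile(k,5,0),np.percentile(k,95,0))
crop(f,"pics/k1.png",220,130,340,220,6)
E
```

```text
t: 9.5
eef_pos: [0.4934, -0.1874, 0.2343]
ee_rot: [3.141, -0.519, -0.048]
force: [1.2, 0.6, -0.5]
width: 0.0481
[ 0.0466 -0.2269 -0.7048  0.0864 -0.5776  1.4162] 0.048138991438459164
[ 0.4938 -0.187   0.2124] [-0.035 -0.001  0.064  0.001  0.005 -0.001]
283
143 [-0.0326 -0.0324 -0.0322 -0.0317 -0.0315 -0.0306 -0.0306 -0.0305 -0.03
 -0.0298] [-0.0069 -0.0404 -0.0682] [ 0.0133 -0.0241 -0.0322]
140 [-0.0333 -0.033  -0.033  -0.0327 -0.0324 -0.0322 -0.0315 -0.0315 -0.0306
 -0.0305] [-0.006   0.0247 -0.068 ] [ 0.0134  0.0427 -0.033 ]
```

View pics/k1.png

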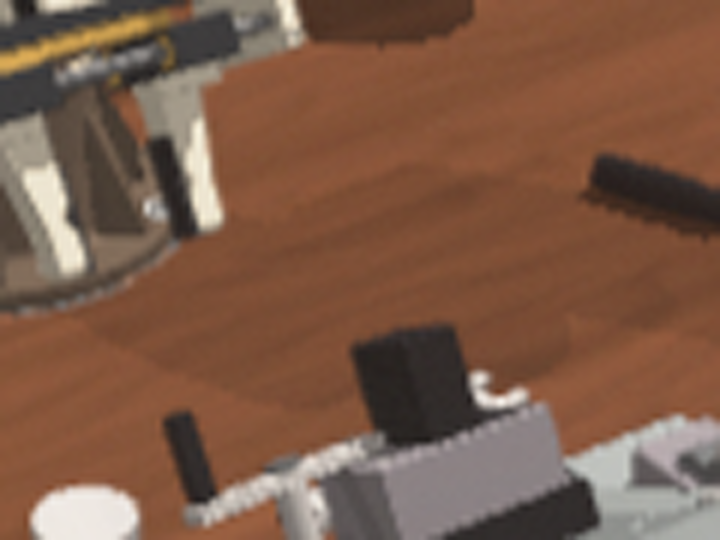

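```bash
sed -i 's/^TO=.029/TO=.030/' h.py; python3 - <<'E'
from h import *
p=tip(.0106,-.124,.100);print(rows(p,RT))
p=tip(.0106,-.124,.058);print(rows(p,RT))
E
```

```text
[-0.035 -0.     0.217  0.     0.004 -0.   ]
[-0.035 -0.     0.357  0.     0.004 -0.   ]
```

```bash
python3 -m inch '0.45 -0.035 0 0.15 0 0.004 0; 0.45 -0.035 0 0.217 0 0.004 0; 0.45 -0.035 0 0.27 0 0.004 0; 0.45 -0.035 0 0.32 0 0.004 0; 0.45 -0.035 0 0.357 0 0.004 0; 0.45 -0.035 0 0.357 0 0.004 0;0.45 -0.035 0 0.357 0 0.004 0'; python3 - <<'E'
from h import *
from station import arm
s=arm.get_state();print(((s["eef_pos"]-C0)@Rs-SO).round(4),s["force"],s["width"])
f=arm.grab_frame("scene");crop(f,"pics/k2.png",220,160,340,250,6)
t=arm.grab_frame("top");crop(t,"pics/k3.png",250,170,350,245,6)
E
```

```text
t: 10.25
eef_pos: [0.5373, -0.1891, 0.1357]
ee_rot: [3.141, -0.522, -0.047]
force: [0.9, 0.2, -0.6]
width: 0.0481
[ 0.0099 -0.124   0.0278] [ 0.85681352  0.24489471 -0.61283094] 0.048073805547351176
```

View pics/k2.png

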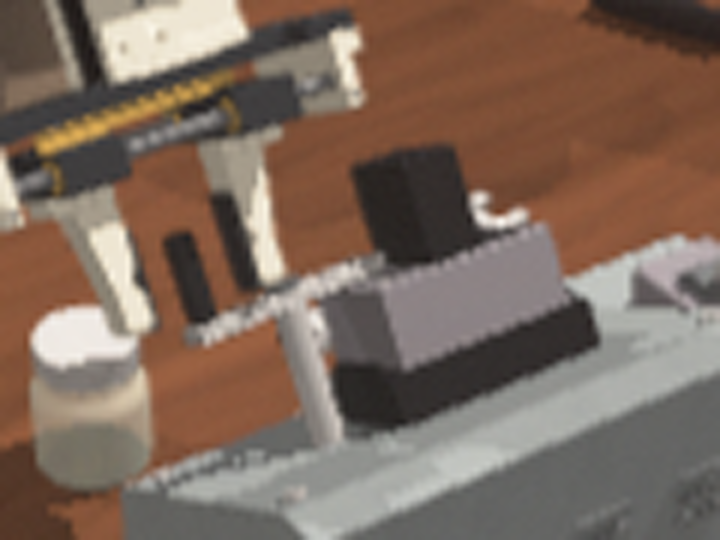

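View pics/k3.png

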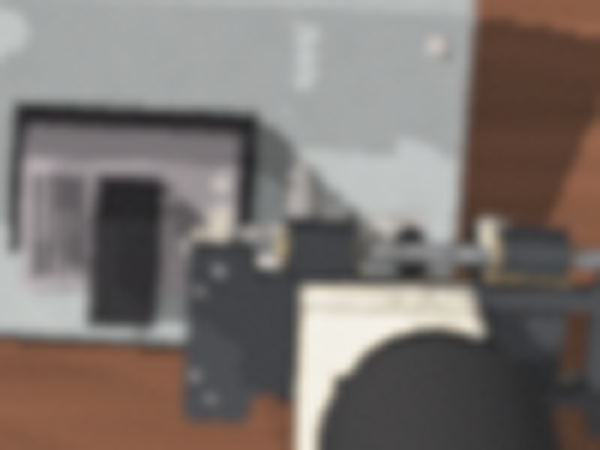

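```bash
python3 - <<'E'
from h import *
from station import arm
np.set_printoptions(precision=4,suppress=True)
f=arm.grab_frame("scene");s=arm.get_state()
P=cloud(f);R=Ro.from_euler("xyz",s["ee_rot"]).as_matrix();L=(P-s["eef_pos"])@R
img=f["img"].astype(int)
box=np.zeros(L.shape[:2],bool);box[195:215,246:257]=1
m=box&(img.sum(2)<150)&(abs(L[:,:,1])<.02)&(L[:,:,2]>-.09)
print("peg",m.sum(),np.median(L[m],0),L[m].min(0),L[m].max(0))
for nm,a in(("fL",(195,217,230,246)),("fR",(185,209,255,268))):
    b=np.zeros_like(box);b[a[0]:a[1],a[2]:a[3]]=1
    k=b&(img.sum(2)>450)&(abs(L[:,:,1])<.05)&(L[:,:,2]>-.08)&(L[:,:,2]<0); print(nm,k.sum(),np.median(L[k],0),L[k].max(0))
E
```

```text
peg 61 [ 0.0023  0.0011 -0.0429] [-0.0045 -0.0074 -0.0625] [ 0.0074  0.0054 -0.0234]
fL 153 [ 0.01    0.0322 -0.0421] [ 0.016   0.0439 -0.0059]
fR 78 [ 0.0112 -0.036  -0.0572] [ 0.0159 -0.0284 -0.0308]
```

```bash
python3 -m inch '1 0 0 0 0 0 0; 1 0 0 0 0 0 0; 1 0 0 0 0 0 0; 1 0 0 0 0 0 0; 1 0 0 0 0 0 0' 12; python3 -m inch '1 0.029 -0.009 0 0 0 0; 1 0.056 -0.024 0 0 0 0; 1 0.079 -0.043 0 0 0 0; 1 0.098 -0.067 0 0 0 0; 1 0.112 -0.095 0 0 0 0; 1 0.121 -0.124 0 0 0 0; 1 0.122 -0.139 0 0 0 0; 1 0.122 -0.139 0 0 0 0'; python3 - <<'E'
from h import *
from station import arm
s=arm.get_state();print(((s["eef_pos"]-C0)@Rs-SO).round(4),s["force"],s["width"])
f=arm.grab_frame("scene");crop(f,"pics/k4.png",220,160,340,250,6)
E
```

```text
t: 10.9
eef_pos: [0.5369, -0.1893, 0.136]
ee_rot: [-3.141, -0.524, -0.049]
force: [-4.5, 24.8, 2.5]
width: 0.0148
t: 11.7
eef_pos: [0.5726, -0.1492, 0.1562]
ee_rot: [-3.141, -0.528, -0.047]
force: [3.4, -0.4, 5.5]
width: 0.0142
[ 0.0491 -0.0825  0.0289] [ 3.38595795 -0.36369119  5.4688075 ] 0.014190151556644657
```

View pics/k4.png

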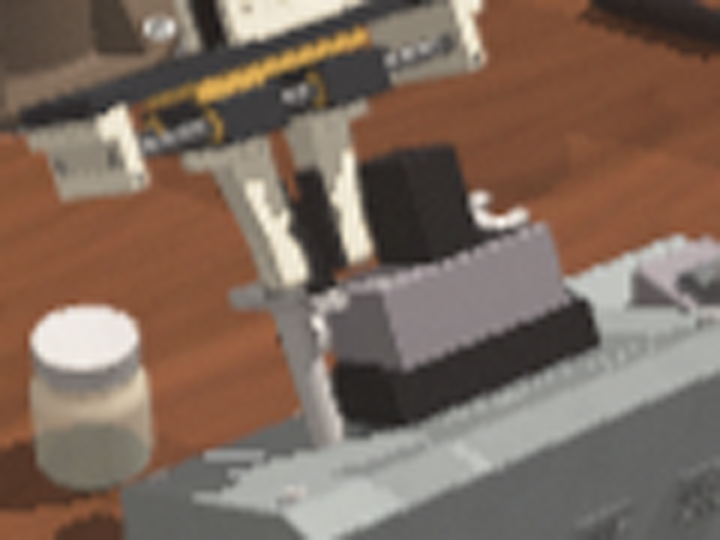

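```bash
python3 -m inch '0.7 0 0 0 0 0 0; 0.7 0 0 0 0 0 0; 0.7 0 0 -0.1 0 0 0; 0.6 0 0 -0.25 0 0 0; 0.4 0 0 -0.3 0 0 0; 0.4 0 0 -0.3 0 0 0; 0.4 0 0 -0.3 0 0 0'; python3 - <<'E'
from h import *
from station import arm
f=arm.grab_frame("scene");crop(f,"pics/k5.png",220,160,340,250,6)
t=arm.grab_frame("top");crop(t,"pics/k6.png",230,160,340,240,6)
p=tip(0,0,.120);print(rows(p,RT)); s=arm.get_state();print(s["width"])
E
```

```text
t: 12.45
eef_pos: [0.5248, -0.1476, 0.2314]
ee_rot: [-3.141, -0.523, -0.049]
force: [0.2, -0.6, 0.3]
width: 0.0503
[-0.149 -0.277  0.09   0.001  0.003 -0.002]
0.051662736519771206
```

View pics/k5.png

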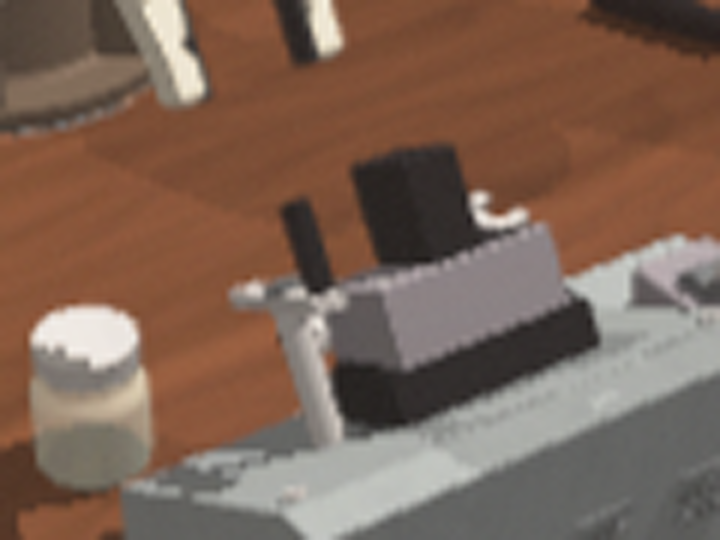

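View pics/k6.png

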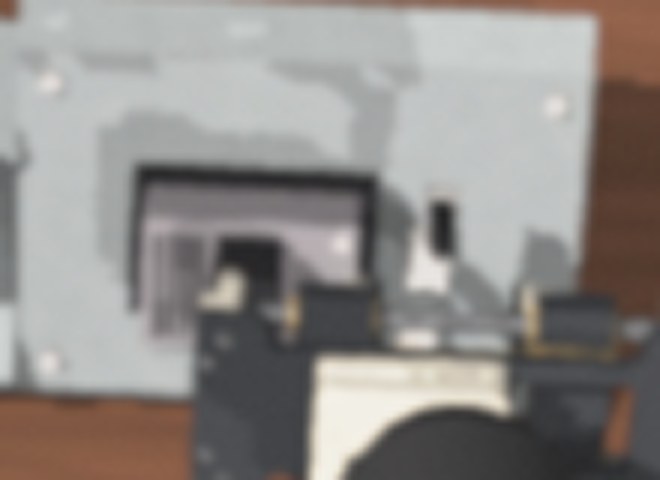

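```bash
python3 -m inch '0.4 -0.149 -0.277 0 0 0.003 -0.002; 0.4 -0.149 -0.277 0 0 0.003 -0.002;0.4 -0.149 -0.277 0.05 0 0.003 -0.002;0.4 -0.149 -0.277 0.09 0 0.003 -0.002;0.4 -0.149 -0.277 0.09 0 0.003 -0.002'; python3 - <<'E'
from h import *
from station import arm
np.set_printoptions(precision=4,suppress=True)
print(rows(tip(0,0,.120),RT),rows(tip(0,0,.049),RT))
f=arm.grab_frame("scene");crop(f,"pics/m1.png",220,140,340,230,6)
s=arm.get_state();P=cloud(f);R=Ro.from_euler("xyz",s["ee_rot"]).as_matrix();L=(P-s["eef_pos"])@R
m=(abs(L[:,:,0])<.03)&(abs(L[:,:,1])<.05)&(L[:,:,2]>-.06)&(L[:,:,2]<-.03)&(f["img"].sum(2)>400)
for sg in(1,-1):
    k=L[m&(sg*L[:,:,1]>0)];print(len(k),k.min(0),k.max(0))
m=(abs(L[:,:,0])<.04)&(abs(L[:,:,1])<.03)&(L[:,:,2]>-.015)&(L[:,:,2]<.03)
k=L[m];print("fin",len(k),np.percentile(k,3,0),np.percentile(k,97,0))
E
```

```text
t: 13.05
eef_pos: [0.5046, -0.0628, 0.1849]
ee_rot: [3.139, -0.524, -0.044]
force: [-0.1, -0.9, -0.3]
width: 0.0522
[-0.004  0.002 -0.001  0.001 -0.     0.002] [-0.004  0.002  0.236  0.001 -0.     0.002]
46 [ 0.0068  0.0251 -0.0596] [ 0.0152  0.043  -0.0311]
37 [ 0.0089 -0.0447 -0.0593] [ 0.0175 -0.0316 -0.0318]
fin 217 [-0.0202 -0.014  -0.0011] [0.0286 0.0153 0.029 ]
```

View pics/m1.png

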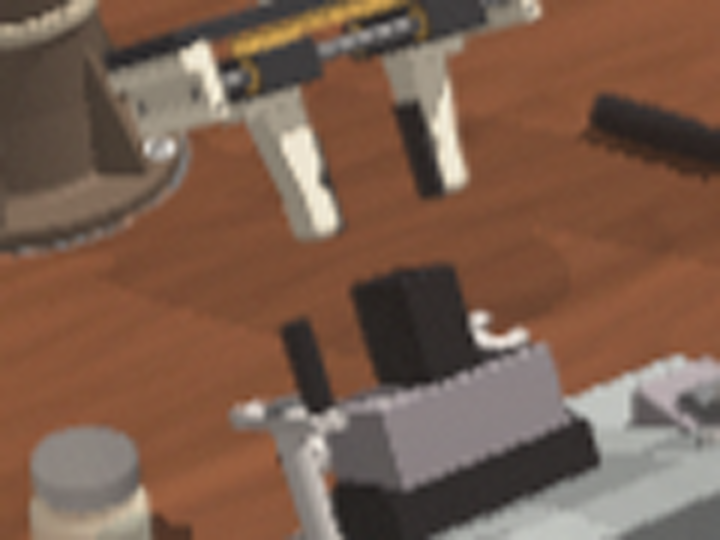

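```bash
python3 -m inch '0.4 0 0 0.1 0 0 0.002; 0.4 0 0 0.18 0 0 0.002; 0.4 0 0 0.23 0 0 0.002; 0.4 0 0 0.23 0 0 0.002'; python3 -m inch '1 0 0 0 0 0 0; 1 0 0 0 0 0 0; 1 0 0 0 0 0 0; 1 0 0 0 0 0 0; 1 0 0 0 0 0 0' 55; python3 - <<'E'
from h import *
from station import arm
s=arm.get_state();print(((s["eef_pos"]-C0)@Rs-SO).round(4),s["force"],s["moment"],s["width"])
f=arm.grab_frame("scene");crop(f,"pics/m2.png",220,140,340,230,6)
E
```

```text
t: 13.5
eef_pos: [0.5439, -0.072, 0.1393]
ee_rot: [-3.129, -0.495, -0.05]
force: [0.2, -0.7, -0.5]
width: 0.0525
t: 14.0
eef_pos: [0.546, -0.0662, 0.1437]
ee_rot: [-3.122, -0.505, -0.044]
force: [-11.9, 23.6, 3.9]
width: 0.0298
[ 0.0165 -0.0009  0.0333] [-11.90064521  23.64826516   3.89074435] [7.72978518 4.90636093 4.05016188] 0.029797273282488348
```

View pics/m2.png

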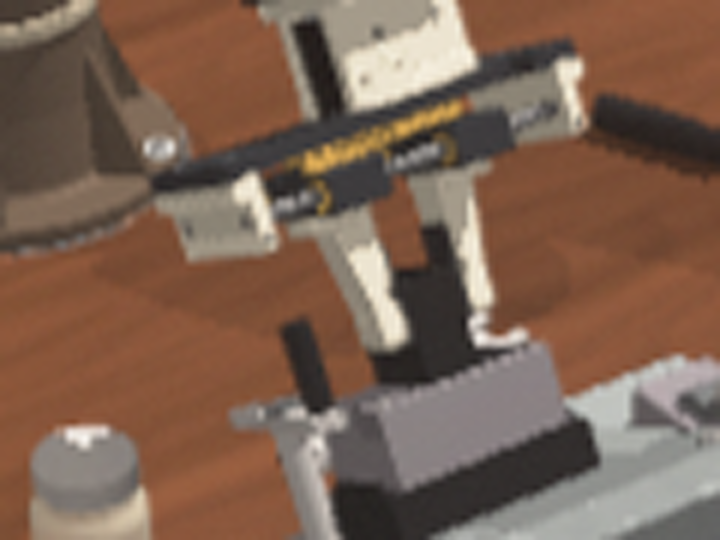

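```bash
python3 - <<'E'
from h import *
from station import arm
np.set_printoptions(precision=4,suppress=True)
s=arm.get_state();print(s["q"],s["qd"],s["force"],s["ee_rot"],s["joint_efforts"])
E
```

```text
[ 0.2438 -0.0843 -1.0171  0.689  -0.1873  0.638 ] [ 0.0001  0.0017  0.0001  0.0019 -0.0014 -0.0008] [-11.4801  23.8441   2.9165] [-3.122  -0.5053 -0.0436] [-11.5381 -15.4207  25.2796   2.5183  -3.6355   0.182 ]
```

```bash
python3 -m inch '0.4 0 0 0 0 0 0; 0.4 0 0 0 0 0 0; 0.4 0 0 0 0 0 0; 0.4 0 0 -0.15 0 0 0; 0.4 0 0 -0.3 0 0 0; 0.4 0 0 -0.3 0 0 0; 0.4 0 0 -0.3 0 0 0'  20; python3 - <<'E'
from h import *
from station import arm
np.set_printoptions(precision=4,suppress=True)
s=arm.get_state();print(s["q"],s["force"],s["width"])
ta=np.radians(12); R=Rz(yaw)@Ry(-ta)@D
g=soc(0,0,.068)            # grasp pt; tip 19 beyond, TCP 49 beyond
zt=R[:,2]
for h in(.08,0): p=g+zt*(.049-h); print(p,rows(p,R))
t=load("top1")
f=arm.grab_frame("scene");crop(f,"pics/m3.png",220,140,340,230,6)
E
```

```text
t: 14.75
eef_pos: [0.5022, -0.069, 0.2232]
ee_rot: [-3.124, -0.505, -0.049]
force: [0.8, 0.2, -0.7]
width: 0.0529
[ 0.3919 -0.2821 -0.8699  0.3764 -0.5445  0.8544] [ 0.7979  0.1808 -0.6776] 0.052914448119273726
[ 0.508  -0.0636  0.1959] [-0.028 -0.018  0.089 -0.016 -0.282  0.001]
[ 0.5246 -0.0643  0.1176] [-0.105 -0.013  0.344 -0.016 -0.282  0.001]
```

View pics/m3.png

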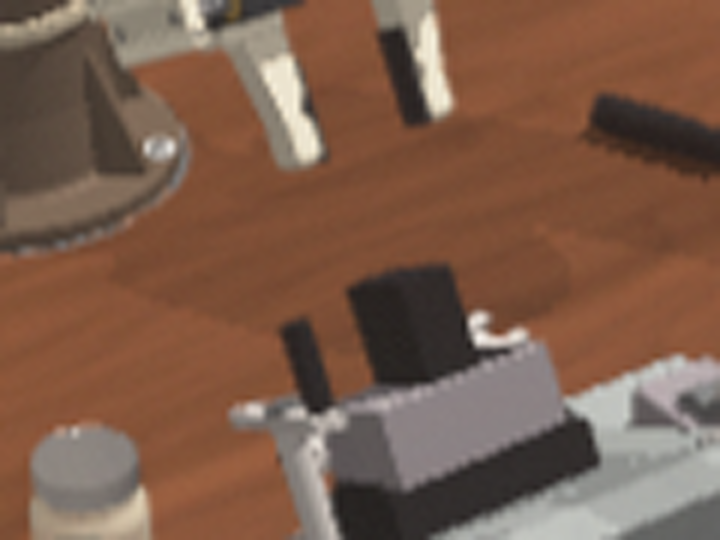

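```bash
python3 -m inch '0.4 -0.028 -0.018 0 -0.016 -0.282 0.001;0.4 -0.028 -0.018 0 -0.016 -0.282 0.001;0.4 -0.028 -0.018 0.089 -0.016 -0.282 0.001;0.4 -0.028 -0.018 0.089 -0.016 -0.282 0.001;0.4 -0.028 -0.018 0.089 -0.016 -0.282 0.001' ; python3 - <<'E'
from h import *
from station import arm
np.set_printoptions(precision=4,suppress=True)
s=arm.get_state();print(s["q"],s["force"],s["width"])
ta=np.radians(12); R=Rz(yaw)@Ry(-ta)@D
g=soc(0,0,.068);zt=R[:,2]
for h in(.08,0): p=g+zt*(.049-h); print(p,rows(p,R))
E
```

```text
t: 15.3
eef_pos: [0.5063, -0.0652, 0.191]
ee_rot: [3.137, -0.2, -0.049]
force: [0.4, -0.7, 0.8]
width: 0.0524
[ 0.3211 -0.0461 -0.5597  0.0991 -0.8743  1.144 ] [ 0.4485 -0.6565  0.7507] 0.052375858697843995
[ 0.508  -0.0636  0.1959] [ 0.008 -0.006 -0.015  0.005  0.009 -0.001]
[ 0.5246 -0.0643  0.1176] [ 0.011 -0.007  0.252  0.005  0.009 -0.001]
```

```bash
python3 -m inch '0.4 0.011 -0.007 0.1 0.005 0.009 0;0.4 0.011 -0.007 0.18 0.005 0.009 0;0.4 0.011 -0.007 0.24 0.005 0.009 0;0.4 0.011 -0.007 0.252 0.005 0.009 0;0.4 0.011 -0.007 0.252 0.005 0.009 0;0.4 0.011 -0.007 0.252 0.005 0.009 0' ; python3 - <<'E'
from h import *
from station import arm
np.set_printoptions(precision=4,suppress=True)
s=arm.get_state();print(s["q"],s["force"],s["width"])
ta=np.radians(12); R=Rz(yaw)@Ry(-ta)@D
g=soc(0,0,.068);zt=R[:,2]
p=g+zt*.049; print(p,rows(p,R))
f=arm.grab_frame("scene");crop(f,"pics/m4.png",220,140,340,230,6)
P=cloud(f);L=(P-s["eef_pos"])@R
box=np.zeros(L.shape[:2],bool);box[150:205,255:310]=1
m=box&(abs(L[:,:,0])<.03)&(abs(L[:,:,1])<.05)&(L[:,:,2]>-.07)&(L[:,:,2]<-.03)
for nm,c in(("lite",f["img"].sum(2)>400),("dark",f["img"].sum(2)<130)):
  for sg in(1,-1):
    k=L[m&c&(sg*L[:,:,1]>0)]; print(nm,len(k),np.percentile(k,[5,50,95],axis=0) if len(k) else 0)
E
```

```text
t: 15.9
eef_pos: [0.5264, -0.0631, 0.1214]
ee_rot: [-3.138, -0.216, -0.047]
force: [-0.5, -1.0, -0.5]
width: 0.0524
[ 0.3077  0.0534 -0.6473  0.1154 -0.6696  1.1328] [-0.5009 -1.0212 -0.481 ] 0.05242481094804381
[ 0.5246 -0.0643  0.1176] [-0.008  0.005  0.011 -0.003 -0.006 -0.   ]
lite 72 [[-0.0077  0.0331 -0.0673]
 [ 0.0078  0.0408 -0.0479]
 [ 0.0123  0.0437 -0.0349]]
lite 40 [[ 0.0076 -0.0427 -0.0693]
 [ 0.0105 -0.0376 -0.0529]
 [ 0.0126 -0.0319 -0.0354]]
dark 92 [[-0.0036  0.0029 -0.0678]
 [ 0.0126  0.0163 -0.0523]
 [ 0.0238  0.0182 -0.0325]]
dark 51 [[-0.0039 -0.0288 -0.0687]
 [ 0.0083 -0.0262 -0.0592]
 [ 0.022  -0.0036 -0.0373]]
```

View pics/m4.png

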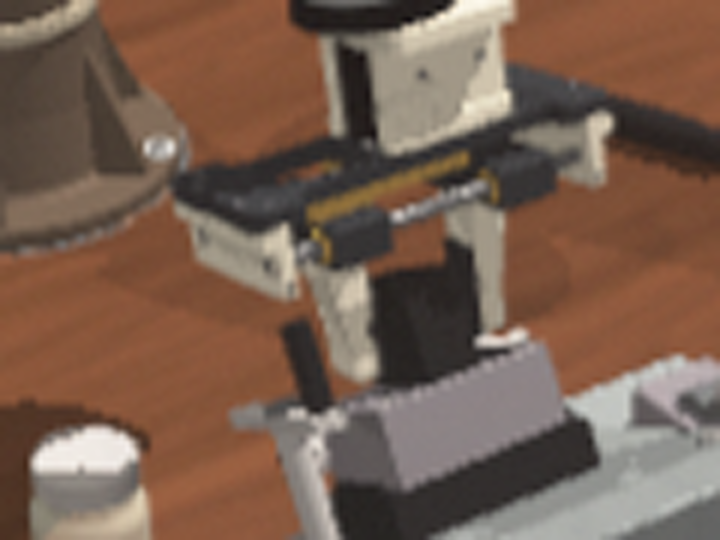

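```bash
python3 -m inch '1 0 0.005 0.005 0 0 0; 1 0 0.005 0.005 0 0 0; 1 0 0.005 0.005 0 0 0; 1 0 0.005 0.005 0 0 0; 1 0 0.005 0.005 0 0 0' 55; python3 - <<'E'
from h import *
from station import arm
np.set_printoptions(precision=4,suppress=True)
s=arm.get_state();print(s["q"],s["force"],s["moment"],s["width"])
print("TCP soc",(s["eef_pos"]-C0)@Rs-SO,s["ee_rot"])
E
```

```text
t: 16.45
eef_pos: [0.5263, -0.0647, 0.1189]
ee_rot: [-3.139, -0.214, -0.048]
force: [-0.4, -2.0, 2.1]
width: 0.0299
[ 0.3037  0.0575 -0.6488  0.1144 -0.665   1.1368] [-0.3778 -1.9814  2.1133] [-0.1762  0.8398  0.0691] 0.029870970719051988
TCP soc [-0.013  -0.0003  0.0217] [-3.1386 -0.2144 -0.0477]
```

```bash
cat >> h.py <<'E'
def Tm(a,h,e,dx=0,dy=0):
    """module pose in socket frame: lean a deg towards +y (lever) about end y=e, with that end h above the socket"""
    r=np.radians(-a); c,s=np.cos(r),np.sin(r); R=np.array([[1,0,0],[0,c,-s],[0,s,c]])
    pv=np.array([0,e,0]); T=np.eye(4);T[:3,:3]=R;T[:3,3]=pv-R@pv+[dx,dy,h]; return T
S0=np.eye(4);S0[:3,:3]=Rs;S0[:3,3]=soc(0,0,0)
B0=np.eye(4);B0[:3,:3]=Ro.from_euler("xyz",[-3.1386,-.2144,-.0477]).as_matrix();B0[:3,3]=[.5263,-.0647,.1189]
G=np.linalg.inv(S0)@B0    # tool in module frame
def rel(Ta,Tb):
    A=S0@Ta@G;Bq=S0@Tb@G
    return rows(Bq[:3,3],Bq[:3,:3],p0=A[:3,3],R0=A[:3,:3])
E
python3 - <<'E'
from h import *
np.set_printoptions(suppress=True)
I=np.eye(4)
for a in(2,4,6,8): print(a,rel(I,Tm(a,0,.048)))
A=Tm(8,0,.048)
for a,h,e in((4,1,.048),(0,2,.048),(-4,3,-.048),(-8,4,-.048)): print(a,rel(A,Tm(a,h,e)))
E
```

```text
2 [-0.002 -0.003 -0.005 -0.032  0.     0.01 ]
4 [-0.003 -0.005 -0.011 -0.064  0.     0.02 ]
6 [-0.005 -0.008 -0.016 -0.095  0.     0.03 ]
8 [-0.007 -0.012 -0.021 -0.127  0.     0.041]
4 [-1.001  0.46  -3.135  0.064 -0.    -0.02 ]
0 [-2.001  0.92  -6.269  0.127 -0.    -0.041]
-4 [-3.008  1.382 -9.425  0.191 -0.    -0.061]
-8 [ -4.015   1.846 -12.579   0.254  -0.     -0.081]
```

```bash
python3 -m inch '1 -0.002 -0.003 -0.005 -0.032 0 0.01; 1 -0.003 -0.005 -0.011 -0.064 0 0.02; 1 -0.005 -0.008 -0.016 -0.095 0 0.03; 1 -0.007 -0.012 -0.021 -0.127 0 0.041; 1 -0.007 -0.012 -0.021 -0.127 0 0.041;1 -0.007 -0.012 -0.021 -0.127 0 0.041'; python3 - <<'E'
from h import *
from station import arm
np.set_printoptions(precision=4,suppress=True)
s=arm.get_state();print(s["force"],s["moment"],s["width"])
M=np.eye(4);M[:3,:3]=Ro.from_euler("xyz",s["ee_rot"]).as_matrix();M[:3,3]=s["eef_pos"]
T=np.linalg.inv(S0)@M@np.linalg.inv(G); print(T)
f=arm.grab_frame("scene");crop(f,"pics/r1.png",220,140,340,230,6)
A=Tm(8,0,.048)
for a,h,e in((4,.001,.048),(0,.002,.048),(-4,.003,-.048),(-8,.004,-.048)): print(a,rel(A,Tm(a,h,e)))
E
```

```text
t: 17.05
eef_pos: [0.5237, -0.0599, 0.1237]
ee_rot: [3.022, -0.217, -0.09]
force: [6.8, -0.4, -11.1]
width: 0.0296
[  6.7999  -0.386  -11.0878] [ 0.8357 -1.3749  0.1378] 0.029569734727960102
[[ 1.     -0.0003  0.0001  0.    ]
 [ 0.0003  0.9904  0.1382  0.0017]
 [-0.0001 -0.1382  0.9904  0.0058]
 [ 0.      0.      0.      1.    ]]
4 [ 0.002  0.005  0.008  0.064 -0.    -0.02 ]
0 [ 0.005  0.009  0.016  0.127 -0.    -0.041]
-4 [ 0.001  0.017  0.003  0.191 -0.    -0.061]
-8 [-0.003  0.025 -0.009  0.254 -0.    -0.081]
```

View pics/r1.png

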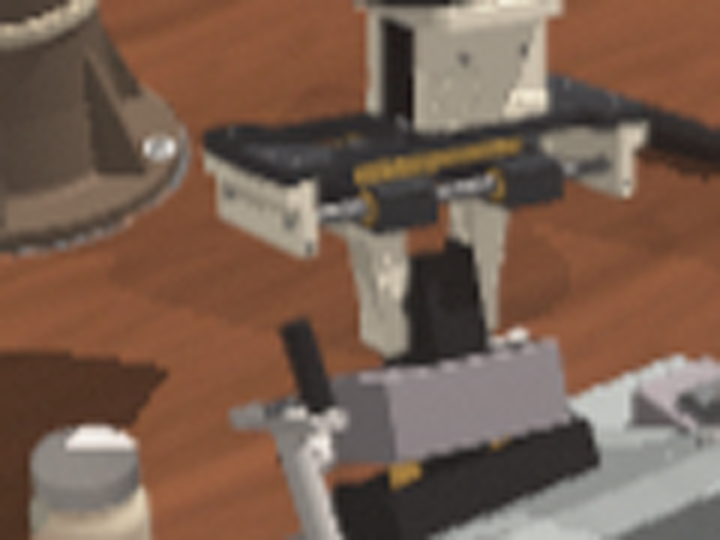

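```bash
python3 -m inch '1 0.002 0.005 0.008 0.064 0 -0.02; 1 0.005 0.009 0.016 0.127 0 -0.041; 1 0.001 0.017 0.003 0.191 0 -0.061; 1 -0.003 0.025 -0.009 0.254 0 -0.081; 1 -0.003 0.025 -0.009 0.254 0 -0.081; 1 -0.003 0.025 -0.009 0.254 0 -0.081'; python3 - <<'E'
from h import *
from station import arm
np.set_printoptions(precision=4,suppress=True)
s=arm.get_state();print(s["force"],s["moment"],s["width"])
M=np.eye(4);M[:3,:3]=Ro.from_euler("xyz",s["ee_rot"]).as_matrix();M[:3,3]=s["eef_pos"]
T=np.linalg.inv(S0)@M@np.linalg.inv(G); print(T)
f=arm.grab_frame("scene");crop(f,"pics/r2.png",220,140,340,230,6)
A=Tm(-8,.004,-.048)
for a,h,e in((-4,.005,-.048),(0,.006,.048),(4,.007,.048),(8,.008,.048)): print(a,rel(A,Tm(a,h,e)))
E
```

```text
t: 17.7
eef_pos: [0.5216, -0.0681, 0.127]
ee_rot: [-3.013, -0.217, -0.008]
force: [6.8, -1.0, -10.4]
width: 0.0295
[  6.7775  -0.9789 -10.4415] [-0.6447 -1.1066 -0.1468] 0.029523051012843284
[[ 1.      0.0032 -0.0009  0.0001]
 [-0.0033  0.9903 -0.139  -0.0006]
 [ 0.0004  0.139   0.9903  0.0096]
 [ 0.      0.      0.      1.    ]]
-4 [ 0.002 -0.005  0.008 -0.064  0.     0.02 ]
0 [ 0.005 -0.009  0.015 -0.127  0.     0.041]
4 [ 0.001 -0.017  0.003 -0.191  0.     0.061]
8 [-0.003 -0.025 -0.01  -0.254  0.     0.081]
```

View pics/r2.png

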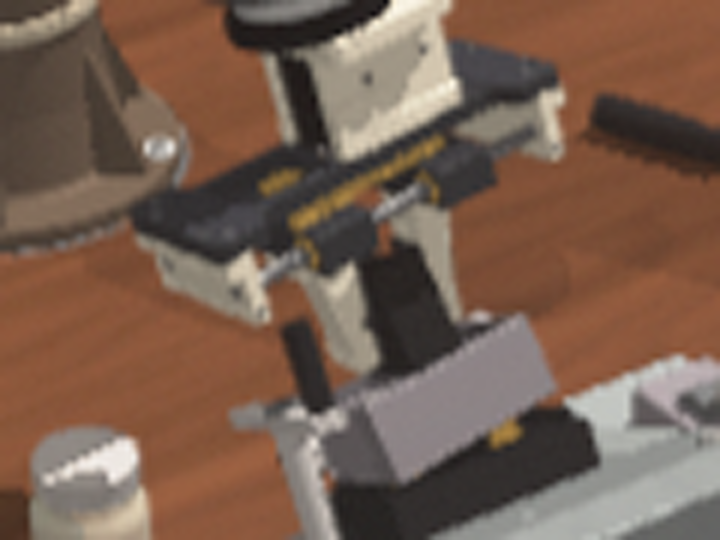

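```bash
python3 -m inch '1 0.002 -0.005 0.008 -0.064 0 0.02; 1 0.005 -0.009 0.015 -0.127 0 0.041; 1 0.001 -0.017 0.003 -0.191 0 0.061; 1 -0.003 -0.025 -0.01 -0.254 0 0.081; 1 -0.003 -0.025 -0.01 -0.254 0 0.081; 1 -0.003 -0.025 -0.01 -0.254 0 0.081'; python3 - <<'E'
from h import *
from station import arm
np.set_printoptions(precision=4,suppress=True)
s=arm.get_state();print(s["force"],s["moment"],s["width"])
M=np.eye(4);M[:3,:3]=Ro.from_euler("xyz",s["ee_rot"]).as_matrix();M[:3,3]=s["eef_pos"]
T=np.linalg.inv(S0)@M@np.linalg.inv(G); print(T)
A=Tm(8,.008,.048)
for a,h,e in((4,.009,.048),(0,.011,.048),(-4,.012,-.048),(-8,.013,-.048)): print(a,rel(A,Tm(a,h,e)))
A=Tm(-8,.013,-.048)
for a,h,e in((-4,.015,-.048),(0,.018,.048),(0,.03,.048),(0,.05,.048),(0,.09,.048)): print(a,rel(A,Tm(a,h,e)))
E
```

```text
t: 18.35
eef_pos: [0.52, -0.0586, 0.1304]
ee_rot: [3.023, -0.217, -0.089]
force: [8.9, 4.2, -14.3]
width: 0.0296
[  8.8624   4.1661 -14.2781] [ 2.8609 -1.2426  0.7298] 0.02957667067051782
[[ 1.     -0.0012 -0.0004  0.    ]
 [ 0.0012  0.9906  0.1365  0.0028]
 [ 0.0003 -0.1365  0.9906  0.0134]
 [ 0.      0.      0.      1.    ]]
4 [ 0.002  0.005  0.008  0.064 -0.    -0.02 ]
0 [ 0.004  0.01   0.013  0.127 -0.    -0.041]
-4 [-0.     0.017 -0.     0.191 -0.    -0.061]
-8 [-0.004  0.025 -0.012  0.254 -0.    -0.081]
-4 [ 0.001 -0.006  0.004 -0.064  0.     0.02 ]
0 [ 0.002 -0.011  0.006 -0.127  0.     0.041]
0 [-0.01  -0.016 -0.032 -0.127  0.     0.041]
0 [-0.03  -0.026 -0.095 -0.127  0.     0.041]
0 [-0.07  -0.045 -0.22  -0.127  0.     0.041]
```

```bash
python3 -m inch '1 0.002 0.005 0.008 0.064 0 -0.02; 1 0.004 0.01 0.013 0.127 0 -0.041; 1 0 0.017 0 0.191 0 -0.061; 1 -0.004 0.025 -0.012 0.254 0 -0.081; 1 -0.004 0.025 -0.012 0.254 0 -0.081; 1 -0.004 0.025 -0.012 0.254 0 -0.081'; python3 -m inch '1 0.001 -0.006 0.004 -0.064 0 0.02; 1 0.002 -0.011 0.006 -0.127 0 0.041; 1 -0.002 -0.012 -0.007 -0.127 0 0.041; 1 -0.01 -0.016 -0.032 -0.127 0 0.041; 1 -0.02 -0.02 -0.065 -0.127 0 0.041; 1 -0.03 -0.026 -0.095 -0.127 0 0.041; 1 -0.05 -0.035 -0.16 -0.127 0 0.041; 1 -0.07 -0.045 -0.22 -0.127 0 0.041; 1 -0.07 -0.045 -0.22 -0.127 0 0.041'; python3 - <<'E'
from h import *
from station import arm
np.set_printoptions(precision=4,suppress=True)
s=arm.get_state();print(s["force"],s["moment"],s["width"],s["q"])
M=np.eye(4);M[:3,:3]=Ro.from_euler("xyz",s["ee_rot"]).as_matrix();M[:3,3]=s["eef_pos"]
T=np.linalg.inv(S0)@M@np.linalg.inv(G); print(T)
f=arm.grab_frame("scene");crop(f,"pics/r3.png",210,120,350,230,5)
E
```

```text
t: 18.95
eef_pos: [0.516, -0.0683, 0.1352]
ee_rot: [-3.016, -0.216, -0.008]
force: [-3.1, -0.2, 0.1]
width: 0.0299
t: 19.85
eef_pos: [0.482, -0.0623, 0.2]
ee_rot: [-3.136, -0.219, -0.049]
force: [0.3, 0.5, -5.1]
width: 0.0297
[ 0.332   0.5318 -5.1145] [0.0492 1.0155 0.0366] 0.02968166904880934 [ 0.3481 -0.1145 -0.6044  0.1032 -0.8787  1.1162]
[[ 1.      0.0021 -0.0051  0.0022]
 [-0.0021  1.     -0.0014  0.0003]
 [ 0.0051  0.0014  1.      0.0924]
 [ 0.      0.      0.      1.    ]]
```

View pics/r3.png

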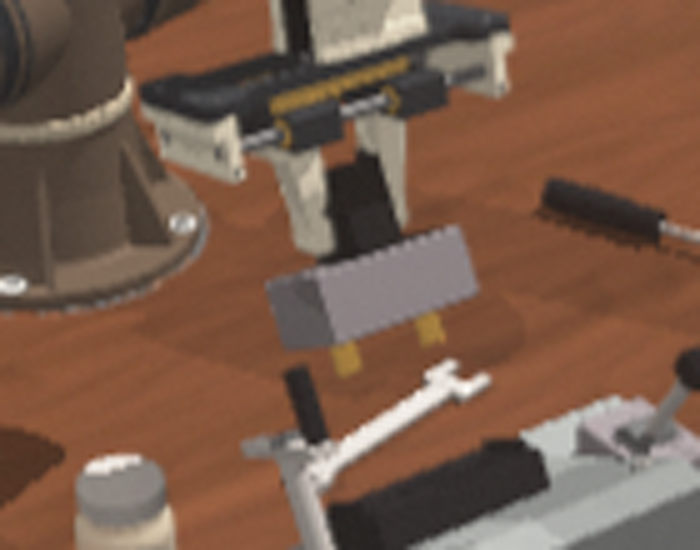

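```bash
cat >> h.py <<'E'
def Mw(x,y,z,yw):
    T=np.eye(4);T[:3,:3]=Rz(yw);T[:3,3]=[x,y,z];return T
CR=(.4495,-.376);CY=.297
def torow(M,s=None):
    T=M@G; return T[:3,3].round(4),rows(T[:3,3],T[:3,:3])
E
python3 - <<'E'
from h import *
np.set_printoptions(suppress=True)
print(torow(Mw(*CR,.16,CY)),torow(Mw(.43,-.22,.2,.15)))
E
```

```text
(array([ 0.4371, -0.3801,  0.1817]), array([-0.107,  1.066,  0.028, -0.018, -0.5  , -0.332])) (array([ 0.4172, -0.2222,  0.2217]), array([-0.168,  0.543, -0.119, -0.011, -0.503, -0.19 ]))
```

```bash
python3 -m inch '1 -0.07 0 -0.12 0 0 0; 1 -0.1 0 -0.14 0 0 0; 1 -0.168 0.543 -0.119 -0.01 -0.5 -0.19; 1 -0.168 0.543 -0.119 -0.01 -0.5 -0.19; 1 -0.168 0.543 -0.119 -0.01 -0.5 -0.19; 1 -0.168 0.543 -0.119 -0.01 -0.5 -0.19; 1 -0.168 0.543 -0.119 -0.01 -0.5 -0.19; 1 -0.168 0.543 -0.119 -0.01 -0.5 -0.19; 1 -0.168 0.543 -0.119 -0.01 -0.5 -0.19'; python3 - <<'E'
from h import *
from station import arm
np.set_printoptions(suppress=True,precision=4)
print(torow(Mw(*CR,.14,CY)));s=arm.get_state();print(s["q"],s["width"],s["force"])
E
```

```text
t: 20.8
eef_pos: [0.4171, -0.222, 0.2201]
ee_rot: [-3.139, 0.309, 0.149]
force: [-0.6, -0.5, -4.6]
width: 0.0296
(array([ 0.4371, -0.3801,  0.1617]), array([ 0.047,  0.531,  0.188, -0.042, -0.001, -0.134]))
[-0.0242  0.1965 -0.2285  0.0505 -1.4505  1.7302] 0.029550560196886226 [-0.5887 -0.4831 -4.6159]
```

```bash
python3 -m inch '1 0.047 0.531 0.1 -0.042 0 -0.134; 1 0.047 0.531 0.1 -0.042 0 -0.134; 1 0.047 0.531 0.1 -0.042 0 -0.134; 1 0.047 0.531 0.18 -0.042 0 -0.134; 1 0.047 0.531 0.188 -0.042 0 -0.134; 1 0.047 0.531 0.188 -0.042 0 -0.134; 1 0.047 0.531 0.188 -0.042 0 -0.134'; python3 - <<'E'
from h import *
from station import arm
np.set_printoptions(suppress=True,precision=4)
print(torow(Mw(*CR,.14,CY)));s=arm.get_state();print(s["q"],s["width"],s["force"])
f=arm.grab_frame("scene");t=arm.grab_frame("top")
pickle.dump((f,t,s),open("pics/pl.pkl","wb"))
crop(f,"pics/p1.png",110,150,260,290,4);crop(t,"pics/p2.png",320,190,430,275,6)
E
```

```text
t: 21.5
eef_pos: [0.4378, -0.3797, 0.1641]
ee_rot: [-3.141, 0.307, 0.298]
force: [-0.0, 0.3, -5.0]
width: 0.0299
(array([ 0.4371, -0.3801,  0.1617]), array([ 0.   ,  0.001,  0.009,  0.002, -0.002,  0.001]))
[-0.2611  0.3586 -0.1821  0.1664 -1.2965  2.063 ] 0.029895271127574733 [-0.0132  0.3031 -4.9809]
```

View pics/p1.png

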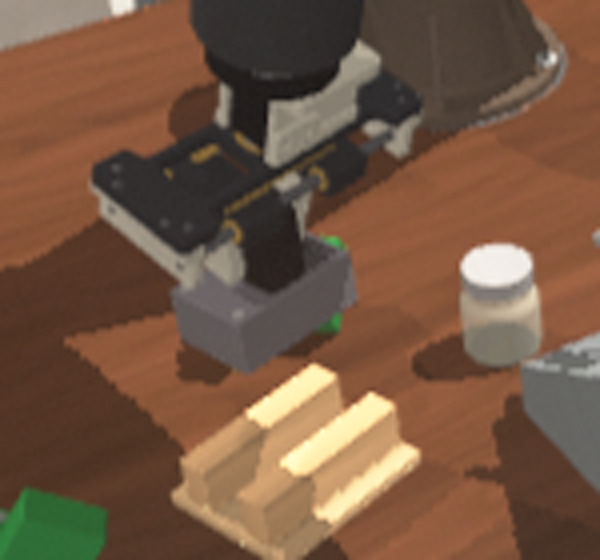

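View pics/p2.png

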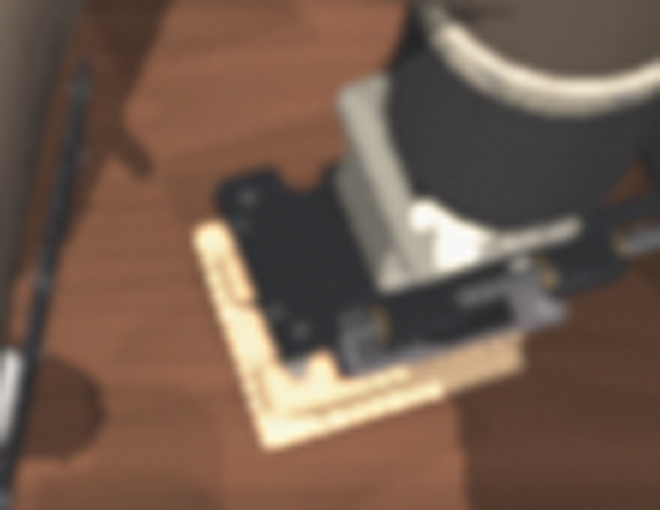

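```bash
python3 - <<'E'
from h import *
np.set_printoptions(suppress=True,precision=4)
f,t,s=pickle.load(open("pics/pl.pkl","rb"))
M=np.eye(4);M[:3,:3]=Ro.from_euler("xyz",s["ee_rot"]).as_matrix();M[:3,3]=s["eef_pos"]
T=M@np.linalg.inv(G);print(T[:3,3],Ro.from_matrix(T[:3,:3]).as_euler("xyz"))
for n,fr in(("scene",f),("top",t)):
    L=(cloud(fr)-T[:3,3])@T[:3,:3]; img=fr["img"].astype(int)
    grey=(img.max(2)-img.min(2)<28)&(img.sum(2)>180)&(img.sum(2)<480)
    def fit(name,ax,val,lims,tol=.012):
        m=grey&(abs(L[:,:,ax]-val)<tol)
        for a,(lo,hi) in lims.items(): m&=(L[:,:,a]>lo)&(L[:,:,a]<hi)
        Q=L[m]
        if len(Q)<15: print(n,name,len(Q));return
        o=[a for a in range(3) if a!=ax]
        for _ in range(5):
            A=np.c_[Q[:,o],np.ones(len(Q))];k=np.linalg.lstsq(A,Q[:,ax],rcond=None)[0];r=abs(A@k-Q[:,ax]);Q=Q[r<max(2.2*np.median(r),.0006)]
        print(n,name,len(Q),"axes",o,"slopes",k[:2],"at0",k[2],"mean",Q.mean(0),"lo",np.percentile(Q,2,0),"hi",np.percentile(Q,98,0))
    fit("+xface",0,.032,{1:(-.06,.06),2:(.003,.037)})
    fit("top",2,.040,{0:(-.03,.03),1:(-.046,-.02)})
    fit("-yend",1,-.048,{0:(-.03,.03),2:(.003,.037)})
E
```

```text
[ 0.4502 -0.3756  0.1425] [-0.0017 -0.0025  0.2991]
scene +xface 228 axes [1, 2] slopes [0.0075 0.0107] at0 0.030560066105192678 mean [ 0.0308 -0.002   0.0203] lo [ 0.0295 -0.0461  0.0032] hi [0.0321 0.0444 0.0364]
scene top 93 axes [0, 1] slopes [-0.0004 -0.0096] at0 0.0403260048226162 mean [ 0.0006 -0.0332  0.0406] lo [-0.0263 -0.0455  0.0396] hi [ 0.0296 -0.0208  0.0415]
scene -yend 110 axes [0, 2] slopes [ 0.008  -0.0008] at0 -0.04707963269704383 mean [ 0.0012 -0.0471  0.0213] lo [-0.0282 -0.0483  0.0036] hi [ 0.0295 -0.0461  0.0367]
top +xface 0
top top 41 axes [0, 1] slopes [-0.1596 -0.1059] at0 0.029949310379934424 mean [-0.0233 -0.0348  0.0374] lo [-0.0298 -0.0445  0.0342] hi [-0.015  -0.0243  0.0421]
top -yend 8
```

```bash
python3 - <<'E'
from h import *
np.set_printoptions(suppress=True)
for z in(.11,.08,.06,.052): print(z,torow(Mw(*CR,z,CY))[1])
E
```

```text
0.11 [ 0.03   0.001  0.103  0.002 -0.002  0.002]
0.08 [ 0.06   0.001  0.199  0.002 -0.002  0.002]
0.06 [ 0.08   0.001  0.262  0.002 -0.002  0.002]
0.052 [ 0.088  0.001  0.287  0.002 -0.002  0.002]
```

```bash
python3 -m inch '1 0.03 0.001 0.103 0 0 0; 1 0.06 0.001 0.199 0 0 0; 1 0.08 0.001 0.262 0 0 0; 1 0.088 0.001 0.287 0 0 0; 1 0.088 0.001 0.287 0 0 0; 1 0.088 0.001 0.287 0 0 0'; python3 - <<'E'
from h import *
from station import arm
np.set_printoptions(suppress=True,precision=4)
s=arm.get_state();M=np.eye(4);M[:3,:3]=Ro.from_euler("xyz",s["ee_rot"]).as_matrix();M[:3,3]=s["eef_pos"]
T=M@np.linalg.inv(G);print(T[:3,3],Ro.from_matrix(T[:3,:3]).as_euler("xyz"),s["force"])
f=arm.grab_frame("scene");crop(f,"pics/p3.png",110,170,240,290,5)
E
```

```text
t: 22.2
eef_pos: [0.4368, -0.3809, 0.0733]
ee_rot: [-3.14, 0.309, 0.298]
force: [-0.9, 0.3, -4.8]
width: 0.0295
[ 0.4492 -0.3768  0.0516] [-0.0008 -0.0006  0.2986] [-0.9287  0.3273 -4.7685]
```

View pics/p3.png

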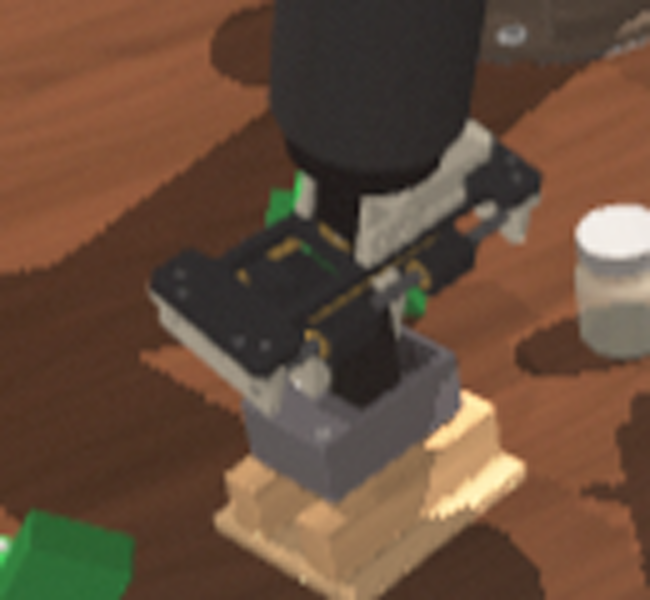

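```bash
python3 -m inch '1 0.001 0 0.003 0 0 0; 1 0.002 0 0.006 0 0 0; 1 0.003 0 0.009 0 0 0; 1 0.004 0 0.012 0 0 0; 1 0.004 0 0.012 0 0 0'; python3 -m inch '1 0.0005 0 0.002 0 0 0; 1 0.001 0 0.003 0 0 0;1 0.001 0 0.003 0 0 0'; python3 - <<'E'
from h import *
from station import arm
np.set_printoptions(suppress=True,precision=4)
s=arm.get_state();M=np.eye(4);M[:3,:3]=Ro.from_euler("xyz",s["ee_rot"]).as_matrix();M[:3,3]=s["eef_pos"]
T=M@np.linalg.inv(G);print(T[:3,3],Ro.from_matrix(T[:3,:3]).as_euler("xyz"),s["force"])
E
```

```text
t: 22.75
eef_pos: [0.4359, -0.3807, 0.0688]
ee_rot: [-3.139, 0.31, 0.297]
force: [0.1, 3.6, 2.2]
width: 0.0297
t: 23.05
eef_pos: [0.4359, -0.3807, 0.0687]
ee_rot: [-3.139, 0.31, 0.297]
force: [-0.7, 5.3, 9.2]
width: 0.0297
[ 0.4483 -0.3766  0.0471] [-0.0002  0.001   0.2981] [-0.7116  5.2874  9.1955]
```

```bash
python3 -m inch '0.85 0 0 0 0 0 0; 0.5 0 0 0 0 0 0; 0.4 0 0 0 0 0 0; 0.4 0 0 0 0 0 0; 0.4 0 0 -0.02 0 0 0; 0.4 0 0 -0.08 0 0 0; 0.4 0 0 -0.2 0 0 0; 0.4 0 0 -0.35 0 0 0; 0.4 0 0 -0.5 0 0 0; 0.4 0 0 -0.5 0 0 0; 0.4 0 0 -0.5 0 0 0'; python3 - <<'E'
from h import *
from station import arm
np.set_printoptions(suppress=True,precision=4)
s=arm.get_state();print(s["force"],s["width"])
f=arm.grab_frame("scene");crop(f,"pics/p4.png",110,150,240,270,5)
cv2.imwrite("pics/f_scene.png",f["img"][:,:,::-1])
t=arm.grab_frame("top");cv2.imwrite("pics/f_top.png",t["img"][:,:,::-1])
T=Mw(*CR,.046,CY);L=(cloud(f)-T[:3,3])@T[:3,:3];img=f["img"].astype(int)
m=(abs(L[:,:,0])<.04)&(abs(L[:,:,1])<.06)
for nm,z in(("bodytop",.04),("fintop",.09)):
    k=L[m&(abs(L[:,:,2]-z)<.005)];print(nm,len(k),np.percentile(k,[3,50,97],axis=0))
    A=np.c_[k[:,:2],np.ones(len(k))];print(np.linalg.lstsq(A,k[:,2],rcond=None)[0])
E
```

```text
t: 24.15
eef_pos: [0.4805, -0.3677, 0.2113]
ee_rot: [-3.14, 0.308, 0.297]
force: [-0.3, -0.6, -0.7]
width: 0.0528
[-0.2901 -0.615  -0.6712] 0.05276806706797996
bodytop 389 [[-0.0296 -0.048   0.0364]
 [ 0.012  -0.0217  0.0415]
 [ 0.0311  0.0448  0.0442]]
[-0.0251  0.0061  0.0414]
fintop 178 [[-0.0241 -0.015   0.0855]
 [ 0.0018 -0.003   0.0914]
 [ 0.0247  0.0128  0.0941]]
[-0.0353  0.0497  0.091 ]
```

View pics/p4.png

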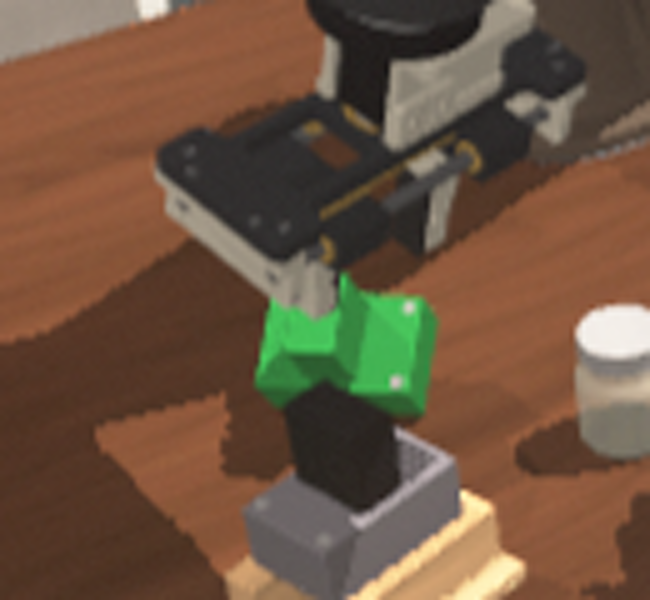

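View pics/f_scene.png

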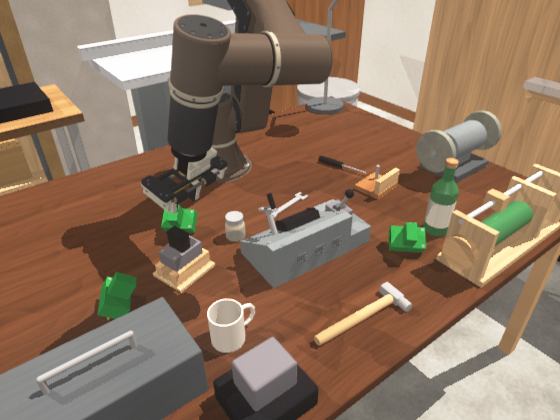

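View pics/f_top.png

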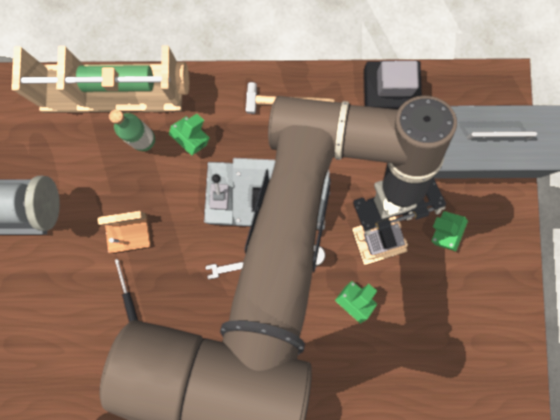

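```bash
python3 - <<'E'
from h import *
from station import arm
np.set_printoptions(suppress=True,precision=4)
f=arm.grab_frame("scene");f0=load("scene0")
L=W2L(cloud(f))-SO
m=(abs(L[:,:,2]-.084)<.012)&(abs(L[:,:,0])<.08)&(abs(L[:,:,1]+.08)<.06)&(f["img"].sum(2)<150)
k=L[m];c=np.median(k,0);print("peg",len(k),c,"angle",np.arctan2(c[0],-(c[1]+.078)))
Q=(cloud(f)-C0)@Rz(yaw);m=(abs(Q[:,:,0])<.08)&(abs(Q[:,:,1]-.15)<.02)&(Q[:,:,2]>.135)&(f["img"].sum(2)<150);v,u=np.nonzero(m);print("ball px",u.mean(),v.mean(),"expect off 347.7 193.4")
for nm,(u0,v0,u1,v1) in dict(jar=(222,208,248,242),block=(352,160,402,200)).items():
    d=np.abs(f["img"][v0:v1,u0:u1].astype(int)-f0["img"][v0:v1,u0:u1]).mean();print(nm,"diff",d)
print(arm.get_state()["force"]); arm.job_done()
E
```

```text
peg 31 [ 0.0521 -0.0858  0.0812] angle 1.4229427351491593
ball px 348.80645161290323 194.48387096774192 expect off 347.7 193.4
jar diff 6.262820512820513
block diff 8.044333333333332
[-0.4752 -0.0385 -0.4017]
the job is handed in; nothing more can be done
```

The job is done and handed in at about 24 s on the robot's clock, well inside the 72 s limit.

- **Isolator:** I pushed the lever over to its stop and left it off. At the end the ball was within about 1.5 px of where full off should show.
- **Keeper:** I swung it by its peg to about 1.42 rad, past the 1.2 rad needed to clear the module.
- **Module:** I rocked it about 8° towards the lever, then towards the keeper, twice each with a few mm of lift. It came off its contacts with forces under about 20 N.
- **Placing:** I set it on the battens, stopping on contact at about 9 N, then let go and backed off. It stands upright, with the depth readings within about 2 mm of the cradle's centre. I did not see the prongs in the gap directly, but the body sits at the right height for them to hang there.
- **Bystanders:** The jar, the stop block and the visible end of the wrench show no change from the first pictures. The arm hid part of the wrench in the last top view. I never touched the green look-alikes.

Three things did not go to plan:

- **Fingertip position:** The real finger ends lie about 30 mm short of the TCP the robot reports. My first push on the lever therefore rode onto the ball with about 23 N upward and had to be repeated at the corrected height.
- **First grip on the module:** Approaching square to the slope ran into joint 3's range limit, so the tool stopped about 16 mm off. That grip pressed sideways on the seated module with about 24 N and left it leaning about 1° towards the keeper, before the proper rocking began. I let go and took it again with the tool tilted 12°.
- **Gripping the peg:** Closing on the keeper peg gave a brief sideways force of about 25 N.

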